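# Two rice presses onto the sloped drying stand

### The arm

A 6-joint arm with a two-finger parallel gripper is mounted at the origin on the work surface. World frame = base frame: x ahead of the robot, y to its left, z up, the work surface at z = 0. Lengths are in m, angles in rad, forces in N, time in s.
With the tool pointing down it reaches from about 0.35 to 1 m from the base axis. Payload 7.1 kg.
Tool frame: the origin (TCP) lies at the centre of the arm's flange, where the gripper is bolted on; the fingertips stand 173 mm ahead of it and the grasp point (between the pads) lies 155 mm ahead of it; z points along the fingers, y is the line along which they close (so a half turn about z gives the same grasp; the last joint's range is limited). The gripper opens to 85 mm and grips with 20 to 120 N. Pads are 22 mm wide; open, the fingers measure 114 mm over their backs; the gripper's body (76 mm by 85 mm) begins 54 mm behind the grasp point. The pads swing forward as they close: fully open they stand 13 mm farther back than shut.
Start: joints at [-1.291, 0.423, 1.63, -0, 1.089, -0.019], TCP at [0.184, -0.597, 0.405] pointing down, gripper open.
Joint ranges: [-3, 3], [-0.9, 2.11], [0.09, 2.58], [-1.31, 4.45], [0.11, 2.69], [-2.54, 2.54]. Speed limits (rad/s): [2.39, 2.39, 3.01, 3.14, 3.14, 3.14].

### API

Orientations are given as [roll, pitch, yaw] about the fixed x, y, z axes, in that order (R = Rz(yaw) Ry(pitch) Rx(roll)).
In Python, from workcell import ctrl gives the robot as it stands.
- The arm moves only by the tool move_arm, never from a script. Its arguments are lists of equal length, an entry for each row: "dp": the shift along the tool's x, y, z scaled (see below), a list of three; "rotation": the turn, a rotation vector about the tool's x, y, z scaled (see below), a list of three; "fingers": the opening, from 0 (shut) to 1 (fully open). A call has 1 to 12 rows; each row shifts and turns the commanded pose from where the row before left it, along the tool's axes as they then stand; what a row does not reach is not made up. The controller multiplies each number of a shift by 50 cm and each number of a turn by 0.5 rad. A row lasts 1/12 s, in which the tool goes at most 41.7 mm and 7.16 degrees, less where a joint would pass 70% of its speed; a pose out of reach is approached as far as the arm can. A call with a number of a shift or a turn outside -1 to 1 is refused whole. A call with a gripper value outside its range is refused whole. The fingers move at their own pace and stop on an object; the grip force is fixed at half the most. Time passes only in rows, so rows that do not move let the fingers close. It gives the time, the measured TCP pose, the force, the opening and the grip force at its end, in the units of the state.
- ctrl.state(): the state, without advancing time (a new reading comes with each control period).
- ctrl.get_image(name): name is "scene" or "top" or "wrist"; returns (picture, depth): 400x640x3 uint8, red, green, blue; 400x640 float32, m along the optical axis (not along the pixel's ray), 0 where there is no reading.
- ctrl.get_calibration(name): a dict with "intrinsics" (3x3 intrinsics, pixels), "world_from_camera" (4x4, takes a point from camera to world coordinates). Camera axes: x right, y up, looking along -z (the intrinsics and any distortion apply to the point x, -y, -z); pixel columns grow to the right and rows downward; lengths in m; the calibration is good to about 2 mm. A picture is of the moment at which its call begins: read the wrist's pose just before it. get_calibration takes no time and is no camera call; for the wrist camera it gives the pose at the moment of the call.
- ctrl.sign_off(): hands the job in; it is judged then, once.
The state is a dict: "clock": time; "joints": joint angles; "qd": joint speeds; "effort": joint torques, N m; "tcp_pos": TCP position; "ee_rot": TCP orientation; "ft_force": force on the tool from outside, world axes, zero at the start; "wrist_torque": the same for the moment, N m; "grip_width": finger opening in m; "gripper_force": force on a finger pad.
Only numpy, scipy, OpenCV 4.12 (cv2) and the standard library are available. Lean on these libraries where they do the work, as an engineer would, in place of code of your own. Each camera call takes 0.05 s, during which the arm holds its last target. There are 200 camera calls.

### The job

Put two of the three rectangular wooden rice presses on the sloped drying stand, one in each bay: handle side out, handle running up the slope, lying flat on the slope with the lower edge against the bottom lip. Set them down gently without dropping them, do not knock the stand or its rail, and leave the third rectangular press and everything else on the counter where it is.

Things in the scene. Friction and masses are not known exactly. Their poses are not given: they have to be found in the camera images.
- stand: fixed stainless-steel drying stand with a sloped white deck for two presses, 236 mm wide. Its deck slopes down to the stand's own -x (to the middle of the counter). A steel rail over the deck leaves no room for an upright gripper: come in tilted, square to the slope. Two 10 mm posts, 210 mm tall, at y = +-112, x = 60 mm carry the rail. Origin: middle of its footprint, on the counter; z vertical.
- rail_mid (a point): middle of the stand's horizontal rail, a bar 16 mm thick and 236 mm long along the stand's y, 208 mm above the counter. Seen in the deck's frame its axis is at x = 102, z = 100 mm.
- deck: the stand's sloped deck of white plastic board, 95 mm up the slope, 190 mm wide, 30 degrees steep. Origin: on its surface, at the foot of the bottom lip, midway between the bays, 70 mm above the counter. x up the slope, y along the lip, z square out of the surface. The lip (x -6 to 0 mm) is 12 mm high. Three ribs, 6 mm wide, 10 mm high, run up the slope at y = -85, 0, +85 mm: two bays 79 mm wide.
- bay_a (a point): on the deck's surface where the origin of a press properly in place lies in the bay on the deck's +y side: deck x = 35, y = 42.5, z = 0 mm. The press's bar (its x) then runs up the slope.
- bay_b (a point): the same in the other bay: deck x = 35, y = -42.5, z = 0 mm.
- press1: one of three alike rectangular light-wood rice presses: block 70 (x) x 56 (y) x 16 (z) mm, on it an upright grip bar of dark wood, 50 mm long along x, 14 mm thick across y, from 16 to 50 mm above the underside, centred. About 90 g. Origin: centre of the underside; z up through the bar. Starts flat on the counter at any yaw; half a turn looks the same.
- press2: one of three alike rectangular light-wood rice presses: block 70 (x) x 56 (y) x 16 (z) mm, on it an upright grip bar of dark wood, 50 mm long along x, 14 mm thick across y, from 16 to 50 mm above the underside, centred. About 90 g. Origin: centre of the underside; z up through the bar. Starts flat on the counter at any yaw; half a turn looks the same.
- press3: one of three alike rectangular light-wood rice presses: block 70 (x) x 56 (y) x 16 (z) mm, on it an upright grip bar of dark wood, 50 mm long along x, 14 mm thick across y, from 16 to 50 mm above the underside, centred. About 90 g. Origin: centre of the underside; z up through the bar. Starts flat on the counter at any yaw; half a turn looks the same.
- round_press: bystander: a round light-wood press, disc 72 mm across and 16 mm thick with the same kind of grip bar of dark wood (50 x 14 x 34 mm, along x) on top; stands among the rectangular ones. Origin: centre of its underside.
- dish: bystander: small steel sauce dish, 44 mm across, 22 mm tall, among the presses. Origin: centre of its underside.
- bowl: bystander: white bowl, 90 mm across, 40 mm tall. Origin: centre of its underside.
- mug: bystander: red plastic mug, 72 mm across, 75 mm tall. Origin: centre of its underside.
- sauce: bystander: amber sauce bottle, 52 mm across, 150 mm tall. Origin: centre of its underside.
- jar: bystander: glass jar, 68 mm across, 90 mm tall. Origin: centre of its underside.
- paddle: bystander: wooden rice paddle lying flat, 220 mm long along x. Origin: at its middle, on its underside.
Mind the look-alikes: they are no part of the job. What is shaped like the press1 but turquoise is not meant. What is shaped like the press2 but orange is not meant.

How it is judged:
By the outcome, as a careful person would: the job done as asked, in the order asked, and still so for the second after the job is handed in, with the robot touching nothing.
It also fails if it takes over 64 s, if anything falls off the work surface, if the arm or the gripper's body presses on something with over 40 N, if the wrist force passes 120 N, or if a joint passes its speed limit or range.

## Working session

There is one attempt and no reset: what is moved stays moved. The work goes in short steps, Python scripts to look and compute and a tool call to move; the robot and the scene stay as the last step left them, time stands still between calls to the robot, and variables do not carry over. Pictures are saved under pics/ and viewed, at most 10 in all, crops included, and the job is handed in when it is done.

Besides the shell and the picture viewer there is one more tool, called after "Emit:" as a command line: name --argument value ..., lists and objects as JSON in quotes. move_arm: Moves the arm, as the interface text tells. Shifts and turns lie within -1 to 1; 1 stands for 50 cm of shift or 0.5 rad of turn. Its arguments: {"type":"object","properties":{"dp":{"type":"array"},"rotation":{"type":"array"},"fingers":{"type":"array"}},"required":["dp","rotation","fingers"]}

```bash
mkdir -p pics; ls; cat > h.py <<'E'
import numpy as np, cv2
from workcell import ctrl
def grab(n):
    c=ctrl.get_calibration(n); im,d=ctrl.get_image(n)
    return im,d,np.array(c["intrinsics"]),np.array(c["world_from_camera"])
def cloud(d,K,T):
    v,u=np.mgrid[:d.shape[0],:d.shape[1]]
    p=np.stack([(u-K[0,2])/K[0,0]*d,-(v-K[1,2])/K[1,1]*d,-d],-1)
    return p@T[:3,:3].T+T[:3,3]
E
python3 - <<'E'
from h import *
print(ctrl.state())
for n in("scene","top"):
    im,d,K,T=grab(n); cv2.imwrite(f"pics/{n}.png",im[...,::-1]); np.savez(f"{n}.npz",im=im,d=d,K=K,T=T)
    print(n,K.round(1).tolist(),T.round(3).tolist(),(d>0).mean())
E
```

```text
pics
{'clock': 0.0, 'joints': array([-1.29098355e+00,  4.23842936e-01,  1.63068613e+00,  2.12475427e-06,
        1.08859832e+00, -1.89731121e-02]), 'qd': array([-0.00028769,  0.00104101, -0.00014108,  0.00035852,  0.00067745,
        0.00060415]), 'effort': array([ 1.55287777e-03, -5.57376909e+01, -2.81736177e+01,  4.90335469e-05,
        7.42796401e-03, -2.93327321e-05]), 'tcp_pos': array([ 0.18393925, -0.59702968,  0.4039457 ]), 'ee_rot': array([-3.14005823e+00, -3.09976723e-05,  2.98784874e-01]), 'ft_force': array([-0.45772105, -0.0113302 ,  0.47197955]), 'wrist_torque': array([0.00297961, 0.00689194, 0.03616701]), 'gripper_force': 0.0, 'grip_width': 0.08541044350115488}
scene [[463.5, 0.0, 323.6], [0.0, 463.5, 202.2], [0.0, 0.0, 1.0]] [[-0.775, -0.551, 0.308, 0.873], [0.631, -0.666, 0.397, 0.406], [-0.014, 0.502, 0.865, 1.112], [0.0, 0.0, 0.0, 1.0]] 0.99599609375
top [[403.5, 0.0, 321.8], [0.0, 403.5, 203.2], [0.0, 0.0, 1.0]] [[-0.011, 0.993, -0.115, 0.404], [-1.0, -0.013, -0.019, -0.051], [-0.021, 0.114, 0.993, 1.298], [0.0, 0.0, 0.0, 1.0]] 0.99601953125
```

View pics/scene.png

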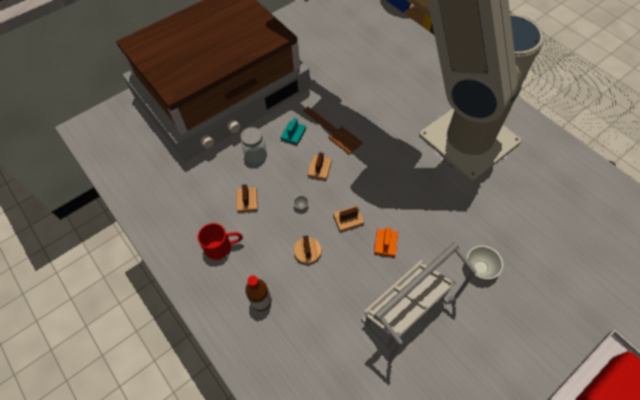

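View pics/top.png

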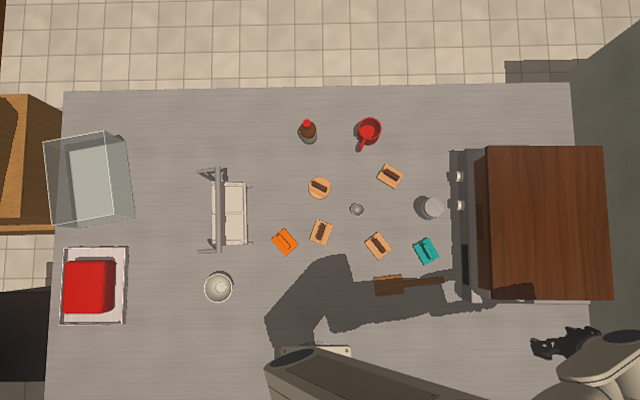

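The top view shows the following, as (column, row) pixels:
- Stand at about (228,212), with the deck sloping down to the right (world -y).
- Three plain rectangular presses at (390,176), (321,232) and (377,245).
- Not meant: round press (319,187), orange look-alike (284,241) and turquoise look-alike (426,250).
- Dish at (357,209).

```bash
cat > m.py <<'E'
from h import *
for n in ("top","scene"):
    f=np.load(f"{n}.npz"); im,d,K,T=[f[k] for k in("im","d","K","T")]
    P=cloud(d,K,T); hsv=cv2.cvtColor(im,cv2.COLOR_RGB2HSV)
    def ray(uv,z):
        uv=np.atleast_2d(uv); r=np.c_[(uv[:,0]-K[0,2])/K[0,0],-(uv[:,1]-K[1,2])/K[1,1],-np.ones(len(uv))]@T[:3,:3].T
        return T[:3,3]+r*((z-T[2,3])/r[:,2])[:,None]
    work=(P[...,0]>.2)&(P[...,0]<.75)&(P[...,1]>-.42)&(P[...,1]<.4)
    # anything saturated
    m=(work&(hsv[...,1]>90)&(P[...,2]>.005)&(P[...,2]<.06)).astype(np.uint8)
    nl,lab,st,c=cv2.connectedComponentsWithStats(m)
    print(n)
    for i in range(1,nl):
        if st[i,4]<60: continue
        L=lab==i; 
        dark=L&(P[...,2]>.035)
        line=[c[i].round(0),st[i,4],"hsv",np.median(hsv[L&~dark],0),"med xy",np.median(P[L],0).round(3)]
        if dark.sum()>8:
            q=np.argwhere(dark)[:,::-1].astype(np.float32)
            w=ray(q,.050); mu=w.mean(0); ev,V=np.linalg.eigh(np.cov(w[:,:2].T)); a=V[:,1]
            line+=["bar",mu[:2].round(4),"yaw",np.degrees(np.arctan2(a[1],a[0])).round(1)%180,(4*np.sqrt(ev)).round(3)]
        # block outline on z=.016
        w=ray(cv2.findContours(L.astype(np.uint8),0,1)[0][0][:,0].astype(float),.016)[:,:2].astype(np.float32)
        r=cv2.minAreaRect(w); line+=["blk",np.round(r[0],4),np.round(r[1],3),round(r[2],1)]
        print(*line)
    for name,lo in (("all",.01),):
        m2=(work&(P[...,2]>.03)&(hsv[...,1]<90)).astype(np.uint8)
        nl,lab,st,c=cv2.connectedComponentsWithStats(m2)
        for i in range(1,nl):
            if st[i,4]<40: continue
            q=P[lab==i]; print("grey",c[i].round(),st[i,4],q.min(0).round(3),q.max(0).round(3))
E
python3 m.py
```

```text
top
[390. 176.] 352 hsv [ 14. 139. 213.] med xy [ 0.634 -0.245  0.018] bar [ 0.6373 -0.2464] yaw 56.4 [0.017 0.058] blk [ 0.6375 -0.246 ] [0.07  0.055] 57.0
[319. 188.] 371 hsv [ 14. 138. 215.] med xy [ 0.601 -0.018  0.018] bar [ 0.6026 -0.0172] yaw 61.4 [0.017 0.058] blk [ 0.6024 -0.0187] [0.069 0.066] 44.2
[321. 232.] 383 hsv [ 14. 140. 216.] med xy [ 0.46  -0.023  0.018] bar [ 0.4583 -0.0217] yaw 161.3 [0.017 0.058] blk [ 0.4594 -0.0221] [0.055 0.068] 70.9
[284. 242.] 392 hsv [ 13. 230. 233.] med xy [0.43  0.094 0.017] bar [0.4303 0.0943] yaw 42.19999999999999 [0.017 0.059] blk [0.4308 0.0943] [0.071 0.056] 40.6
[378. 246.] 387 hsv [ 14. 140. 218.] med xy [ 0.414 -0.199  0.018] bar [ 0.4146 -0.2004] yaw 38.0 [0.018 0.059] blk [ 0.4153 -0.2008] [0.069 0.055] 37.4
[426. 251.] 375 hsv [ 87. 183. 159.] med xy [ 0.397 -0.348  0.018] bar [ 0.3959 -0.351 ] yaw 28.5 [0.016 0.059] blk [ 0.3972 -0.3511] [0.07  0.056] 28.0
[401. 284.] 751 hsv [ 12. 128.  77.] med xy [ 0.298 -0.256  0.009] blk [ 0.2985 -0.2946] [0.058 0.216] 5.1
grey [226. 212.] 2528 [ 0.398 -0.051  0.033] [0.635 0.323 1.298]
[... 848 characters left out ...]
467 -0.014  0.016] bar [ 0.4641 -0.0172] yaw 160.6 [0.023 0.06 ] blk [ 0.4633 -0.0176] [0.061 0.071] 70.0
[386. 242.] 565 hsv [ 12. 248. 210.] med xy [0.438 0.101 0.016] bar [0.4354 0.0989] yaw 41.30000000000001 [0.016 0.063] blk [0.432  0.0959] [0.082 0.056] 41.2
[236. 239.] 75 hsv [  1.  188.  111.5] med xy [ 0.73  -0.148  0.029] bar [ 0.7254 -0.1462] yaw 140.6 [0.02 0.04] blk [ 0.73   -0.1631] [0.029 0.036] 80.6
[307. 250.] 583 hsv [ 15. 148. 185.] med xy [ 0.609 -0.012  0.016] bar [ 0.6075 -0.0123] yaw 60.6 [0.016 0.062] blk [ 0.605  -0.0161] [0.076 0.067] 51.1
grey [252. 143.] 599 [ 0.497 -0.392  0.03 ] [ 0.564 -0.325  0.095]
grey [418. 295.] 4342 [0.247 0.203 0.03 ] [0.637 0.343 0.22 ]
```

```bash
python3 - <<'E'
from h import *
im=np.load("top.npz")["im"][...,::-1]; cv2.imwrite("pics/c1.png",cv2.resize(im[150:280,190:440],None,fx=3.2,fy=3.2,interpolation=cv2.INTER_CUBIC))
E
```

```text
(no output)
```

View pics/c1.png

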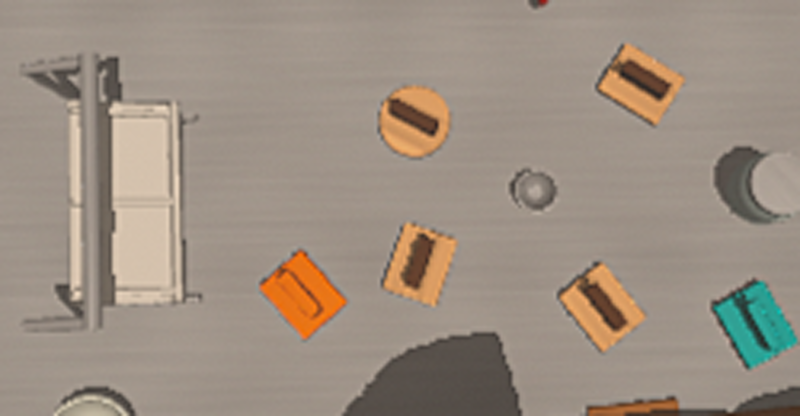

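The crop confirms the three light-wood rectangles at crop (641,85), (420,263) and (602,305). They match the description. The disc (414,122) is round, and the orange (303,296) and turquoise (757,323) ones are the wrong colour. I'll use (420,263) and (602,305), which are nearest the stand, and leave (641,85). Next I'll measure the stand.

```bash
python3 - <<'E'
from h import *
for n in ("top","scene"):
    f=np.load(f"{n}.npz"); im,d,K,T=[f[k] for k in("im","d","K","T")]
    P=cloud(d,K,T); hsv=cv2.cvtColor(im,cv2.COLOR_RGB2HSV)
    box=(P[...,0]>.36)&(P[...,0]<.7)&(P[...,1]>.12)&(P[...,1]<.36)
    r=P[box&(P[...,2]>.200)&(P[...,2]<.225)]
    mu=r.mean(0); u,s,vt=np.linalg.svd(r-mu,full_matrices=False); a=vt[0]*np.sign(vt[0][0]); t=(r-mu)@a
    print(n,"rail",len(r),mu.round(4),a.round(4),"ends",(mu+a*t.min()).round(4),(mu+a*t.max()).round(4),"mid",(mu+a*(t.min()+t.max())/2).round(4), "ztop",np.percentile(r[:,2],[5,50,95]).round(4))
    # deck: bright white
    w=box&(hsv[...,1]<45)&(hsv[...,2]>140)&(P[...,2]>.06)&(P[...,2]<.14)
    q=P[w]; print(" white",len(q),np.percentile(q,[1,50,99],axis=0).round(4).tolist())
    # plane fit robust
    m=np.ones(len(q),bool)
    for _ in range(8):
        c=q[m].mean(0); nv=np.linalg.svd(q[m]-c,full_matrices=False)[2][2]; nv*=np.sign(nv[2]); e=(q-c)@nv; m=(e<.002)&(e>-.004)
    print(" deck plane",m.sum(),c.round(4),nv.round(4))
    # in rail-based frame
    ys=-a.copy(); ys[2]=0; ys/=np.linalg.norm(ys); z=np.array([0,0,1.]); xs=np.cross(ys,z)
    mid=mu+a*(t.min()+t.max())/2; mid[2]=.208
    O=mid-.0383*xs; O[2]=.07
    xd=xs*np.cos(np.pi/6)+z*.5; nd=-xs*.5+z*np.cos(np.pi/6)
    D=np.stack([(P-O)@xd,(P-O)@ys,(P-O)@nd],-1); g=D[w]
    print(" xs",xs.round(4),"O",O.round(4)," deck frame white pct",np.percentile(g,[1,50,99],axis=0).round(4).tolist())
    # lip & ribs: points 8..13 mm high
    for nm,sel in (("lip",(g[:,2]>.009)&(g[:,2]<.014)&(g[:,0]<.01)),("ribs",(g[:,2]>.007)&(g[:,2]<.013)&(g[:,0]>.01))):
        h=g[sel]; print(" ",nm,len(h),h[:,0].mean().round(4) if len(h) else 0,np.histogram(h[:,1],bins=np.arange(-.1,.101,.01))[0].tolist())
    fl=g[(abs(g[:,2])<.006)&(g[:,0]>.01)&(g[:,0]<.06)]; print("  floor z",np.median(fl[:,2]).round(4))
E
```

```text
top rail 583 [0.5153 0.2548 0.2134] [ 0.9996  0.0296 -0.0011] ends [0.4008 0.2514 0.2135] [0.6344 0.2583 0.2132] mid [0.5176 0.2549 0.2134] ztop [0.2049 0.2143 0.2184]
 white 46 [[0.4238, 0.2039, 0.0703], [0.5023, 0.3, 0.1144], [0.6185, 0.3127, 0.1209]]
 deck plane 30 [0.5108 0.2901 0.1091] [-0.0227 -0.4509  0.8923]
 xs [-0.0296  0.9996  0.    ] O [0.5187 0.2166 0.07  ]  deck frame white pct [[-0.0039, -0.1014, -0.0219], [0.0949, 0.014, -0.002], [0.0978, 0.0952, 0.0138]]
  lip 1 -0.0064 [0, 0, 0, 0, 0, 0, 0, 0, 0, 0, 0, 0, 0, 0, 0, 0, 0, 0, 0, 1]
  ribs 0 0 [0, 0, 0, 0, 0, 0, 0, 0, 0, 0, 0, 0, 0, 0, 0, 0, 0, 0, 0, 0]
  floor z -0.0022
scene rail 996 [0.5256 0.2588 0.2121] [ 0.9994  0.0356 -0.0012] ends [0.3994 0.2543 0.2123] [0.6371 0.2628 0.212 ] mid [0.5182 0.2586 0.2121] ztop [0.2028 0.2131 0.2164]
 white 1647 [[0.4294, 0.2058, 0.0678], [0.5246, 0.2575, 0.0927], [0.6117, 0.3007, 0.1224]]
 deck plane 1132 [0.5219 0.2649 0.096 ] [ 0.015  -0.5001  0.8659]
 xs [-0.0356  0.9994  0.    ] O [0.5196 0.2203 0.07  ]  deck frame white pct [[-0.0086, -0.0926, -0.0029], [0.0438, -0.0065, 0.0012], [0.0924, 0.0902, 0.0146]]
  lip 182 -0.0044 [5, 21, 7, 8, 11, 8, 9, 7, 7, 11, 12, 6, 10, 8, 4, 8, 11, 8, 16, 5]
  ribs 77 0.0653 [0, 19, 0, 0, 0, 0, 0, 0, 0, 16, 14, 0, 0, 0, 0, 0, 0, 0, 28, 0]
  floor z 0.0008
```

```bash
cat >> h.py <<'E'
from scipy.spatial.transform import Rotation as Ro
def down(deg): return Ro.from_euler('z',deg,degrees=True)*Ro.from_euler('x',np.pi)
def pose(): 
    s=ctrl.state(); return np.array(s["tcp_pos"]),Ro.from_euler('xyz',s["ee_rot"])
# stand
YS=np.radians(1.9); O=np.array([.519,.2185,.070])
def deck(yaw=YS):
    xs=np.array([-np.sin(yaw),np.cos(yaw),0]); z=np.array([0,0,1.]); ys=np.cross(z,xs)
    return np.stack([xs*np.cos(np.pi/6)+z*.5,ys,-xs*.5+z*np.cos(np.pi/6)],1)
def placeR(yaw=YS):
    D=deck(yaw); return Ro.from_matrix(np.stack([D[:,0],-D[:,1],-D[:,2]],1))
def plan(p1,R1,n,p0=None,R0=None):
    if p0 is None: p0,R0=pose()
    rv=(R0.inv()*R1).as_rotvec()/n; P=np.array(p0,float); R=R0
    r=np.round(rv/.5,3); dps=[]
    for k in range(n):
        t=p0+(np.array(p1)-p0)*(k+1)/n
        dp=np.round(R.inv().apply(t-P)/.5,3); dps.append(dp.tolist())
        P=P+R.apply(dp*.5); R=R*Ro.from_rotvec(r*.5)
    print("n",n,"rot",r.tolist(),"deg/row",np.degrees(np.linalg.norm(rv)).round(1),"mm/row",(1e3*np.linalg.norm(np.array(p1)-p0)/n).round(1)); print("dp",dps)
    print("end err",(P-p1).round(4))
    return P,R
E
python3 - <<'E'
from h import *
f=np.load("top.npz"); P=cloud(f["d"],f["K"],f["T"])
q=P[(P[...,2]>.1)&(P[...,1]<-.35)&(P[...,1]>-1)&(P[...,0]>.22)&(P[...,0]<.75)&(f["d"]>0)]
q=q[q[:,2]<.35]; print("oven",np.percentile(q,[0.5,99.5],axis=0).round(3))
plan([.415,-.2005,.33],down(38),12)
E
```

```text
oven [[ 0.249 -0.781  0.1  ]
 [ 0.677 -0.462  0.228]]
n 12 rot [-0.0, -0.0, -0.061] deg/row 1.7 mm/row 38.7
dp [[0.056, -0.052, 0.012], [0.058, -0.05, 0.013], [0.059, -0.048, 0.012], [0.061, -0.047, 0.013], [0.062, -0.044, 0.012], [0.064, -0.043, 0.012], [0.065, -0.041, 0.013], [0.065, -0.038, 0.012], [0.068, -0.037, 0.013], [0.068, -0.035, 0.012], [0.069, -0.032, 0.013], [0.07, -0.03, 0.012]]
end err [ 0.0001 -0.0002 -0.    ]
```

Emit:
move_arm --dp '[[0.056, -0.052, -0.03], [0.058, -0.05, -0.03], [0.059, -0.048, -0.02], [0.061, -0.047, -0.01], [0.062, -0.044, 0], [0.064, -0.043, 0], [0.065, -0.041, 0.03], [0.065, -0.038, 0.04], [0.068, -0.037, 0.04], [0.068, -0.035, 0.04], [0.069, -0.032, 0.04], [0.07, -0.03, 0.049]]' --rotation '[[0, 0, -0.061], [0, 0, -0.061], [0, 0, -0.061], [0, 0, -0.061], [0, 0, -0.061], [0, 0, -0.061], [0, 0, -0.061], [0, 0, -0.061], [0, 0, -0.061], [0, 0, -0.061], [0, 0, -0.061], [0, 0, -0.061]]' --fingers '[0.55, 0.55, 0.55, 0.55, 0.55, 0.55, 0.55, 0.55, 0.55, 0.55, 0.55, 0.55]'

```text
clock: 1.1
tcp_pos: [0.4117, -0.2063, 0.3344]
ee_rot: [3.14, -0.001, 0.666]
ft_force: [0.5, -1.5, -0.2]
grip_width: 0.0469
gripper_force: 0.0
```

```bash
cat > w.py <<'E'
from h import *
import sys
def bar(x0,y0,save=None):
    im,d,K,T=grab("wrist"); P=cloud(d,K,T); hsv=cv2.cvtColor(im,cv2.COLOR_RGB2HSV)
    if save: cv2.imwrite(save,im[...,::-1])
    near=(np.hypot(P[...,0]-x0,P[...,1]-y0)<.06)
    b=near&(P[...,2]>.04)&(P[...,2]<.056)&(d>0)
    nl,lab,st,c=cv2.connectedComponentsWithStats(b.astype(np.uint8)); i=1+np.argmax(st[1:,4]); b=lab==i
    q=P[b]; r=cv2.minAreaRect(q[:,:2].astype(np.float32))
    ev,V=np.linalg.eigh(np.cov(q[:,:2].T)); a=V[:,1]
    print("bar px",c[i].round(),st[i],"n",b.sum(),"rect",np.round(r[0],4),np.round(r[1],4),"pca yaw",np.degrees(np.arctan2(a[1],a[0])).round(1)%180,"mean",q.mean(0).round(4))
    k=near&(P[...,2]>.011)&(P[...,2]<.02)&(d>0)
    r=cv2.minAreaRect(P[k|b][:,:2].astype(np.float32)); print("blk",k.sum(),np.round(r[0],4),np.round(r[1],4),round(r[2],1))
if __name__=="__main__":
    bar(float(sys.argv[1]),float(sys.argv[2]),sys.argv[3])
    p,R=pose(); print("pose",p.round(4),R.as_euler('zyx',degrees=True).round(2), ctrl.state()["joints"].round(2))
E
python3 w.py .415 -.2005 pics/w1.png
```

```text
bar px [313. 189.] [305 161  16  55 820] n 820 rect [ 0.4158 -0.2009] [0.0497 0.0139] pca yaw 36.80000000000001 mean [ 0.4169 -0.2002  0.0498]
blk 2823 [ 0.4159 -0.201 ] [0.0694 0.0561] 37.5
pose [ 0.4124 -0.2021  0.3305] [ -38.38   -0.2  -179.77] [-0.48  0.3   2.04  0.    0.81  0.42]
```

View pics/w1.png

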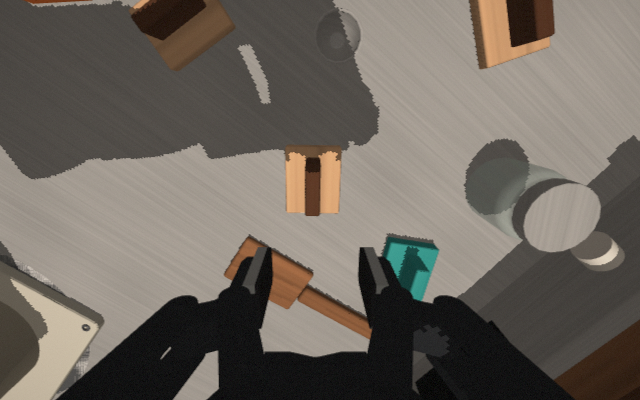

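The press is at pixel (313,183) in the wrist view, midway between the fingers, with the turquoise look-alike at (410,265) clear of it. Descending.

```bash
python3 -c "
from h import *
plan([.4159,-.2010,.196],down(37.5),6)"
```

```text
n 6 rot [-0.002, 0.0, 0.005] deg/row 0.2 mm/row 22.4
dp [[0.001, 0.001, 0.045], [0.001, 0.0, 0.045], [0.001, 0.001, 0.045], [0.002, 0.0, 0.044], [0.001, 0.001, 0.045], [0.001, 0.0, 0.045]]
end err [-0.0001  0.0002  0.    ]
```

Emit:
move_arm --dp '[[0.001, 0.001, 0.045], [0.001, 0, 0.045], [0.001, 0.001, 0.045], [0.002, 0, 0.045], [0.001, 0.001, 0.045], [0.001, 0, 0.044], [0, 0, 0], [0, 0, 0]]' --rotation '[[-0.002, 0, 0.005], [-0.002, 0, 0.005], [-0.002, 0, 0.005], [-0.002, 0, 0.005], [-0.002, 0, 0.005], [-0.002, 0, 0.005], [0, 0, 0], [0, 0, 0]]' --fingers '[0.55, 0.55, 0.55, 0.55, 0.55, 0.55, 0.55, 0.55]'

```text
clock: 1.82
tcp_pos: [0.4146, -0.2071, 0.1995]
ee_rot: [3.139, 0.001, 0.65]
ft_force: [-0.1, -0.1, 0.6]
grip_width: 0.0467
gripper_force: 0.0
```

```bash
python3 -c "
from h import *
p,R=pose(); print(p.round(4),R.as_euler('zyx',degrees=True).round(2),ctrl.state()['ft_force'])"
```

```text
[ 0.4146 -0.2071  0.1995] [-3.7240e+01  4.0000e-02  1.7982e+02] [-0.10778566 -0.123918    0.63356967]
```

Emit:
move_arm --dp '[[0, 0, 0]]' --rotation '[[0, 0, 0]]' --fingers '[0.55]'

```text
clock: 1.9
tcp_pos: [0.4152, -0.2075, 0.2009]
ee_rot: [3.135, -0.0, 0.65]
ft_force: [-0.3, 0.1, 0.6]
grip_width: 0.047
gripper_force: 0.0
```

```bash
python3 -c "
from h import *
T0=None
for i in range(3):
    T=ctrl.get_calibration('wrist')['world_from_camera']; s=ctrl.state(); print(s['clock'],s['tcp_pos'].round(4),np.array(T)[:3,3].round(4),s['joints'].round(4),np.abs(s['qd']).max().round(3))
    ctrl.get_image('wrist')
"; python3 w.py .415 -.2005 pics/w2.png
```

```text
1.9 [ 0.4152 -0.2075  0.2009] [ 0.4804 -0.1582  0.1704] [-0.4884  0.5561  2.0821 -0.0052  0.4977  0.4371] 0.022
1.95 [ 0.4154 -0.2076  0.2014] [ 0.4806 -0.1583  0.1709] [-0.4884  0.5552  2.0819 -0.0052  0.4975  0.4371] 0.014
2.0 [ 0.4154 -0.2076  0.2015] [ 0.4807 -0.1584  0.1711] [-0.4884  0.5548  2.082  -0.0052  0.4972  0.4372] 0.006
bar px [301. 267.] [ 286  218   30   99 2804] n 2804 rect [ 0.4153 -0.2008] [0.0507 0.0138] pca yaw 37.19999999999999 mean [ 0.4183 -0.1988  0.0496]
blk 7155 [ 0.4157 -0.2009] [0.07  0.056] 37.4
pose [ 0.4154 -0.2076  0.2015] [-37.23   0.32 179.67] [-0.49  0.55  2.08 -0.01  0.5   0.44]
```

Emit:
move_arm --dp '[[0.009, -0.01, 0.011], [0, 0, 0], [0, 0, 0]]' --rotation '[[0, 0, 0], [0, 0, 0], [0, 0, 0]]' --fingers '[0.55, 0.55, 0.55]'

```text
clock: 2.35
tcp_pos: [0.4155, -0.2002, 0.1947]
ee_rot: [3.136, 0.0, 0.65]
ft_force: [0.0, 0.2, 0.8]
grip_width: 0.0468
gripper_force: 0.0
```

Emit:
move_arm --dp '[[0, 0, 0], [0, 0, 0], [0, 0, 0], [0, 0, 0], [0, 0, 0], [0, 0, 0]]' --rotation '[[0, 0, 0], [0, 0, 0], [0, 0, 0], [0, 0, 0], [0, 0, 0], [0, 0, 0]]' --fingers '[0, 0, 0, 0, 0, 0]'

```text
clock: 2.85
tcp_pos: [0.4157, -0.2007, 0.195]
ee_rot: [3.135, -0.0, 0.65]
ft_force: [-0.3, 0.4, 4.4]
grip_width: 0.0131
gripper_force: 58.8
```

```bash
python3 -c "
from h import *
p,R=pose(); print(p.round(4),R.as_euler('zyx',degrees=True).round(2),ctrl.state()['ft_force'].round(1),ctrl.state()['grip_width'])"
```

```text
[ 0.4157 -0.2007  0.195 ] [-37.22   0.22 179.72] [-0.3  0.4  4.4] 0.013147822438681605
```

Emit:
move_arm --dp '[[0, 0, -0.02], [0, 0, -0.06], [0, 0, -0.08], [0, 0, -0.06], [0, 0, 0]]' --rotation '[[0, 0, 0], [0, 0, 0], [0, 0, 0], [0, 0, 0], [0, 0, 0]]' --fingers '[0, 0, 0, 0, 0]'

```text
clock: 3.27
tcp_pos: [0.4167, -0.2009, 0.3101]
ee_rot: [3.127, -0.004, 0.65]
ft_force: [0.4, -0.6, -0.8]
grip_width: 0.0131
gripper_force: 58.9
```

```bash
python3 -c "
from h import *
s=ctrl.state(); print(s['tcp_pos'],s['grip_width'],s['gripper_force'],s['ft_force'])
D=deck(); t=O+D@np.array([.045,-.0425,.13+.195]); print(t)
P,R=plan(t,placeR(),15)
"
```

```text
[ 0.41670421 -0.2009385   0.31010503] 0.01312823881302289 58.85852515697479 [ 0.37366682 -0.61593461 -0.76709787]
[0.56557226 0.09644815 0.37395826]
n 15 rot [0.035, 0.065, -0.124] deg/row 4.1 mm/row 22.6
dp [[0.04, -0.019, -0.009], [0.041, -0.018, -0.007], [0.042, -0.014, -0.005], [0.044, -0.012, -0.004], [0.044, -0.009, -0.002], [0.045, -0.007, -0.0], [0.045, -0.004, 0.001], [0.045, -0.001, 0.002], [0.045, 0.002, 0.004], [0.044, 0.005, 0.005], [0.044, 0.007, 0.007], [0.043, 0.011, 0.008], [0.043, 0.013, 0.009], [0.041, 0.016, 0.01], [0.039, 0.018, 0.012]]
end err [-0.0002  0.     -0.0002]
```

Emit:
move_arm --dp '[[0.04, -0.019, -0.009], [0.041, -0.018, -0.007], [0.042, -0.014, -0.005], [0.044, -0.012, -0.004], [0.044, -0.009, -0.002], [0.045, -0.007, 0], [0.045, -0.004, 0.001], [0.045, -0.001, 0.002], [0.045, 0.002, 0.004], [0.044, 0.005, 0.005], [0.044, 0.007, 0.007], [0.043, 0.011, 0.008]]' --rotation '[[0.035, 0.065, -0.124], [0.035, 0.065, -0.124], [0.035, 0.065, -0.124], [0.035, 0.065, -0.124], [0.035, 0.065, -0.124], [0.035, 0.065, -0.124], [0.035, 0.065, -0.124], [0.035, 0.065, -0.124], [0.035, 0.065, -0.124], [0.035, 0.065, -0.124], [0.035, 0.065, -0.124], [0.035, 0.065, -0.124]]' --fingers '[0, 0, 0, 0, 0, 0, 0, 0, 0, 0, 0, 0]'

```text
clock: 4.27
tcp_pos: [0.5348, 0.0383, 0.3557]
ee_rot: [-3.093, -0.427, 1.399]
ft_force: [0.3, -0.0, -1.8]
grip_width: 0.0132
gripper_force: 58.7
```

```bash
python3 -c "
from h import *
s=ctrl.state(); print(s['tcp_pos'],s['grip_width'],s['joints'].round(2),s['ft_force'].round(1))
D=deck(); t=O+D@np.array([.045,-.0425,.13+.195]); print(t)
P,R=plan(t,placeR(),5)
"
```

```text
[0.53477126 0.03834349 0.35565548] 0.013241665296049481 [-0.05  0.37  1.88  0.53  0.96 -0.22] [ 0.3 -0.  -1.8]
[0.56557226 0.09644815 0.37395826]
n 5 rot [0.018, 0.037, -0.074] deg/row 2.4 mm/row 13.7
dp [[0.026, 0.008, 0.003], [0.025, 0.01, 0.004], [0.025, 0.01, 0.004], [0.025, 0.011, 0.004], [0.024, 0.012, 0.005]]
end err [-0.0002  0.0001  0.0002]
```

Emit:
move_arm --dp '[[0.026, 0.008, 0.003], [0.025, 0.01, 0.004], [0.025, 0.01, 0.004], [0.025, 0.011, 0.004], [0.024, 0.012, 0.005], [0, 0, 0], [0, 0, 0], [0, 0, 0]]' --rotation '[[0.018, 0.037, -0.074], [0.018, 0.037, -0.074], [0.018, 0.037, -0.074], [0.018, 0.037, -0.074], [0.018, 0.037, -0.074], [0, 0, 0], [0, 0, 0], [0, 0, 0]]' --fingers '[0, 0, 0, 0, 0, 0, 0, 0]'

```text
clock: 4.93
tcp_pos: [0.5652, 0.0953, 0.3738]
ee_rot: [-3.141, -0.522, 1.601]
ft_force: [-0.0, 0.6, -0.6]
grip_width: 0.0135
gripper_force: 58.7
```

```bash
cat > st.py <<'E'
from h import *
# report in deck frame: press origin estimate, rotation error; wrist-cam view of stand
import sys
def rep(h=.195):
    p,R=pose(); D=deck(); q=D.T@(p-O)-np.array([0,0,h]); e=(R.inv()*placeR()).as_rotvec(degrees=True)
    s=ctrl.state(); print("t",round(s['clock'],2),"deck xyz mm",(q*1e3).round(1),"rot err deg(tool)",e.round(2),"F",s['ft_force'].round(1),"grip",round(s['grip_width'],4)); return q
if __name__=="__main__": rep()
E
python3 - <<'E'
from st import *
rep()
im,d,K,T=grab("wrist"); cv2.imwrite("pics/w3.png",im[...,::-1]); np.savez("w3.npz",im=im,d=d,K=K,T=T)
im,d,K,T=grab("scene"); np.savez("s3.npz",im=im,d=d,K=K,T=T)
E
```

```text
t 4.93 deck xyz mm [ 43.9 -42.1 130.4] rot err deg(tool) [ 0.05  0.09 -0.17] F [-0.   0.6 -0.6] grip 0.0135
```

View pics/w3.png

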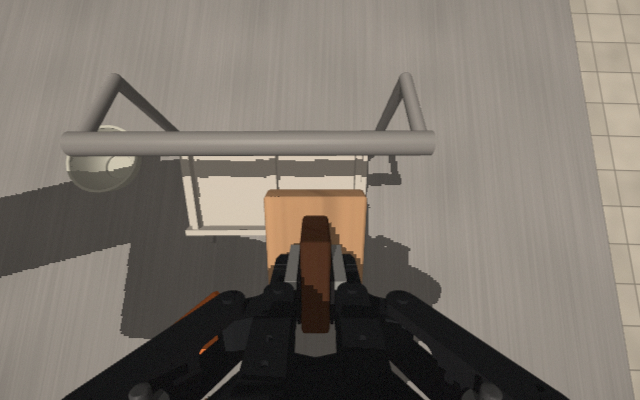

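The wrist view shows the rail at row 143 (columns 65–432), ribs at columns 190, 278 and 358, and the lip at row 231. The held press is at (315,230), over the right (bay_b) half. I'll refine the stand and the held press from this depth.

```bash
cat > ref.py <<'E'
from h import *
def refine(fn):
    f=np.load(fn); im,d,K,T=[f[k] for k in("im","d","K","T")]
    P=cloud(d,K,T); D=deck(); G=(P-O)@D*1e3; hsv=cv2.cvtColor(im,cv2.COLOR_RGB2HSV); ok=d>0
    x,y,z=G[...,0],G[...,1],G[...,2]
    m=ok&(abs(x-102)<25)&(abs(z-100)<20)&(abs(y)<130)&(hsv[...,1]<60)
    r=G[m]; t=np.argwhere(m)[:,1]
    for lo,hi in((-112,-60),(-60,0),(0,60),(60,112)):
        s=r[(r[:,1]>lo)&(r[:,1]<hi)]; 
        if len(s): print("rail y",lo,hi,"x range",np.percentile(s[:,0],[1,99]).round(1),"z range",np.percentile(s[:,2],[1,99]).round(1))
    print("rail y ends",np.percentile(r[:,1],[.2,99.8]).round(1))
    fl=ok&(x>10)&(x<80)&(abs(z)<6)&(((y>8)&(y<78))|((y<-8)&(y>-78)))
    A=np.c_[G[fl][:,:2],np.ones(fl.sum())]; print("floor n",fl.sum(),"z=ax+by+c",np.linalg.lstsq(A,G[fl][:,2],rcond=None)[0].round(4))
    rb=ok&(x>10)&(x<92)&(z>6)&(z<14)&(abs(y)<100)
    for c in(-85,0,85):
        s=G[rb&(abs(y-c)<9)]
        if len(s)>10:
            k=np.polyfit(s[:,0],s[:,1],1); print("rib",c,len(s),"y range",np.percentile(s[:,1],[2,98]).round(1),"slope",k[0].round(3),"z",np.median(s[:,2]).round(1))
    lp=ok&(x>-14)&(x<8)&(z>9)&(z<16)&(abs(y)<95); s=G[lp]
    if len(s)>10: print("lip",len(s),"x range",np.percentile(s[:,0],[2,98]).round(1),"slope",np.polyfit(s[:,1],s[:,0],1)[0].round(3),"z",np.median(s[:,2]).round(1))
    return im,d,G,hsv
if __name__=="__main__":
    print("WRIST"); im,d,G,hsv=refine("w3.npz")
    # held press: block top
    x,y,z=G[...,0],G[...,1],G[...,2]
    w=(d>0)&(hsv[...,0]>8)&(hsv[...,0]<20)&(hsv[...,1]>90)&(hsv[...,2]>120)&(abs(z-146)<12)
    s=G[w]; print("blk n",w.sum(),"x",np.percentile(s[:,0],[1,99]).round(1),"y",np.percentile(s[:,1],[1,99]).round(1),"plane",np.linalg.lstsq(np.c_[s[:,:2],np.ones(len(s))],s[:,2],rcond=None)[0].round(3))
    e=[]; 
    for xx in np.arange(40,78,4):
        q=s[abs(s[:,0]-xx)<2]
        if len(q)>5: e.append((xx,q[:,1].min(),q[:,1].max()))
    print(np.round(e,1).tolist())
    print("SCENE"); refine("s3.npz")
    print("SCENE0"); refine("scene.npz")
E
python3 ref.py
```

```text
WRIST
rail y -112 -60 x range [ 92.6 122.2] z range [ 81.3 110.8]
rail y -60 0 x range [ 92.8 108.2] z range [103.  110.7]
rail y 0 60 x range [ 93.1 108.2] z range [102.3 110.7]
rail y 60 112 x range [ 93.4 122.1] z range [ 81.3 110.6]
rail y ends [-117.5  117.3]
floor n 6171 z=ax+by+c [ 1.0000e-04 -1.2000e-03  1.1552e+00]
rib -85 219 y range [-88.3 -82.3] slope -0.005 z 11.2
rib 0 220 y range [-3.5  2.4] slope -0.001 z 11.2
rib 85 509 y range [81.1 87.5] slope 0.001 z 10.8
lip 562 x range [-6.9  6. ] slope 0.029 z 12.8
blk n 4930 x [39.2 78.5] y [-69.3 -14.9] plane [-7.80000e-02 -3.00000e-03  1.51053e+02]
[[40.0, -69.8, -14.3], [44.0, -69.8, -14.4], [48.0, -69.3, -14.7], [52.0, -69.7, -14.2], [56.0, -69.5, -14.4], [60.0, -69.9, -14.8], [64.0, -69.7, -14.3], [68.0, -69.7, -14.7], [72.0, -69.9, -14.3], [76.0, -69.6, -14.6]]
SCENE
rail y -112 -60 x range [ 95.2 117.9] z range [ 82.8 110.3]
rail y -60 0 x range [ 95.1 110. ] z range [ 95.6 110.7]
rail y 0 60 x range [ 95.3 110.1] z range [ 96.  110.5]
rail y 60 112 x range [ 95.1 123. ] z range [ 81.  109.9]
rail y ends [-119.4  116.2]
floor n 1053 z=ax+by+c [ 0.0031 -0.0004 -0.3715]
rib -85 26 y range [-89.  -83.3] slope 0.013 z 9.5
rib 0 72 y range [-4.4  2. ] slope -0.01 z 9.5
rib 85 69 y range [80.  87.1] slope 0.012 z 9.4
lip 224 x range [-8.   5.2] slope -0.003 z 11.3
SCENE0
rail y -112 -60 x range [ 95.1 120.3] z range [ 82.9 109.8]
rail y -60 0 x range [ 94.9 110.5] z range [ 95.7 109.8]
rail y 0 60 x range [ 95.2 110.5] z range [ 96.1 110.3]
rail y 60 112 x range [ 95.7 122.6] z range [ 80.8 110.2]
rail y ends [-119.3  116.5]
floor n 1047 z=ax+by+c [ 2.700e-03 -2.000e-04 -3.495e-01]
rib -85 24 y range [-88.7 -83. ] slope 0.01 z 9.3
rib 0 71 y range [-5.2  2.1] slope -0.009 z 9.6
rib 85 65 y range [79.9 87.6] slope 0.0 z 9.3
lip 220 x range [-7.9  5. ] slope 0.001 z 11.6
```

The held press is pitched 4.5° in the grip, with its up-slope end low. The deck pose agrees with my estimate to within 1 mm. I'll tilt the tool 4.5° to compensate, then descend.

```bash
cat >> st.py <<'E'
H=.195
def tgt(x,y,z,tilt,h=H):
    R=placeR()*Ro.from_euler('y',tilt,degrees=True); return O+deck()@np.array([x,y,z])/1e3-R.apply([0,0,h]),R
def where(tilt,h=H):
    p,R=pose(); q=deck().T@(p+R.apply([0,0,h])-O)*1e3; e=(R.inv()*placeR()*Ro.from_euler('y',tilt,degrees=True)).as_rotvec(degrees=True); s=ctrl.state()
    print("t",round(s['clock'],2),"press in deck mm",q.round(1),"rot err",e.round(2),"F deck",(deck().T@s['ft_force']).round(1),"grip",round(s['grip_width'],4),round(s['gripper_force'],1))
E
python3 -c "
from st import *
where(4.5); t,R=tgt(39,-43,120,4.5); P,R=plan(t,R,3); t,R2=tgt(39,-43,8,4.5); plan(t,R,8,P,R)"
```

```text
t 5.03 press in deck mm [ 43.5 -42.3 130.6] rot err [ 0.07  4.57 -0.18] F deck [-1.1 -0.2 -0.3] grip 0.0131 58.7
n 3 rot [0.001, 0.053, -0.002] deg/row 1.5 mm/row 7.7
dp [[-0.013, 0.001, 0.008], [-0.014, 0.0, 0.007], [-0.014, 0.001, 0.006]]
end err [ 0.0001 -0.0003  0.0001]
n 8 rot [0.0, 0.0, 0.0] deg/row 0.0 mm/row 14.0
dp [[-0.002, -0.0, 0.028], [-0.002, -0.0, 0.028], [-0.002, -0.0, 0.028], [-0.003, -0.0, 0.028], [-0.002, -0.0, 0.028], [-0.002, -0.0, 0.028], [-0.002, -0.0, 0.028], [-0.002, -0.0, 0.028]]
end err [ 0.      0.0001 -0.0001]
```

Emit:
move_arm --dp '[[-0.013, 0.001, 0.008], [-0.014, 0, 0.007], [-0.014, 0.001, 0.006], [-0.002, 0, 0.028], [-0.002, 0, 0.028], [-0.002, 0, 0.028], [-0.003, 0, 0.028], [-0.002, 0, 0.028], [-0.002, 0, 0.028], [0, 0, 0], [0, 0, 0], [0, 0, 0]]' --rotation '[[0.001, 0.053, -0.002], [0.001, 0.053, -0.002], [0.001, 0.053, -0.002], [0, 0, 0], [0, 0, 0], [0, 0, 0], [0, 0, 0], [0, 0, 0], [0, 0, 0], [0, 0, 0], [0, 0, 0], [0, 0, 0]]' --fingers '[0, 0, 0, 0, 0, 0, 0, 0, 0, 0, 0, 0]'

```text
clock: 6.03
tcp_pos: [0.5659, 0.1259, 0.2818]
ee_rot: [3.14, -0.602, 1.606]
ft_force: [0.2, 0.5, -2.0]
grip_width: 0.0128
gripper_force: 58.8
```

```bash
cat >> ref.py <<'E'
def held(G,d,hsv,zt):
    x,y,z=G[...,0],G[...,1],G[...,2]
    w=(d>0)&(hsv[...,0]>8)&(hsv[...,0]<20)&(hsv[...,1]>90)&(hsv[...,2]>70)&(abs(z-zt)<12)&(x>15)&(x<95)
    s=G[w]
    if len(s)<50: print("no blk",len(s)); return
    print("blk n",len(s),"x",np.percentile(s[:,0],[1,99]).round(1),"y",np.percentile(s[:,1],[1,99]).round(1),"plane",np.linalg.lstsq(np.c_[s[:,:2],np.ones(len(s))],s[:,2],rcond=None)[0].round(3))
E
python3 - <<'E'
from st import *
from ref import *
where(4.5)
im,d,K,T=grab("wrist"); np.savez("w4.npz",im=im,d=d,K=K,T=T); cv2.imwrite("pics/w4.png",im[...,::-1])
im,d,G,hsv=refine("w4.npz"); held(G,d,hsv,16+35)
t,R=tgt(39,-43,6,4.5); plan(t,R,4)
E
```

```text
t 6.03 press in deck mm [ 39.7 -43.8  36. ] rot err [ 0.01 -0.    0.08] F deck [-0.5 -0.3 -2. ] grip 0.0128 58.8
rail y -112 -60 x range [ 93.  121.7] z range [ 81.5 110.8]
rail y -60 0 x range [ 93.  108.3] z range [102.7 110.8]
rail y 0 60 x range [ 92.8 108.2] z range [102.6 110.7]
rail y 60 112 x range [ 92.7 108.1] z range [102.3 109.8]
rail y ends [-117.6   63.1]
floor n 9702 z=ax+by+c [-4.000e-04 -9.000e-04  1.191e+00]
rib -85 927 y range [-88.1 -82.1] slope 0.001 z 11.1
rib 0 922 y range [-3.4  2.7] slope 0.001 z 11.1
rib 85 1201 y range [81.1 87.8] slope 0.0 z 10.7
lip 1970 x range [-7.8  6.7] slope -0.009 z 12.7
blk n 5380 x [27.5 73.9] y [-70.8 -16.4] plane [ 1.0000e-03 -1.0000e-03  5.3099e+01]
n 4 rot [0.0, -0.0, 0.001] deg/row 0.0 mm/row 7.6
dp [[-0.002, -0.0, 0.015], [-0.001, -0.001, 0.015], [-0.002, -0.0, 0.015], [-0.001, -0.001, 0.016]]
end err [-0.0001  0.0002 -0.0001]
```

Emit:
move_arm --dp '[[-0.002, 0, 0.015], [-0.001, 0, 0.015], [-0.002, 0, 0.015], [-0.001, -0.001, 0.012], [0, 0, 0.005], [0, 0, 0], [0, 0, 0], [0, 0, 0]]' --rotation '[[0, 0, 0], [0, 0, 0], [0, 0, 0], [0, 0, 0], [0, 0, 0], [0, 0, 0], [0, 0, 0], [0, 0, 0]]' --fingers '[0, 0, 0, 0, 0, 0, 0, 0]'

```text
clock: 6.75
tcp_pos: [0.5648, 0.1408, 0.2545]
ee_rot: [3.14, -0.602, 1.605]
ft_force: [1.0, -0.5, -0.9]
grip_width: 0.0129
gripper_force: 58.8
```

```bash
python3 -c "
from st import *
where(4.5); t,R=tgt(38,-43,0,4.5); plan(t,R,3)"
```

```text
t 6.75 press in deck mm [ 39.  -43.3   5. ] rot err [ 0.02 -0.01  0.07] F deck [-0.9 -1.  -0.5] grip 0.0129 58.8
n 3 rot [0.0, -0.0, 0.001] deg/row 0.0 mm/row 1.7
dp [[-0.001, -0.0, 0.003], [-0.001, -0.0, 0.004], [-0.001, -0.0, 0.003]]
end err [ 0.0002 -0.     -0.0002]
```

Emit:
move_arm --dp '[[-0.001, 0, 0.002], [0, 0, 0.002], [-0.001, 0, 0.002], [0, 0, 0.002], [0, 0, 0.001], [0, 0, 0], [0, 0, 0]]' --rotation '[[0, 0, 0], [0, 0, 0], [0, 0, 0], [0, 0, 0], [0, 0, 0], [0, 0, 0], [0, 0, 0]]' --fingers '[0, 0, 0, 0, 0, 0, 0]'

```text
clock: 7.33
tcp_pos: [0.5649, 0.1421, 0.2525]
ee_rot: [3.139, -0.604, 1.607]
ft_force: [-6.4, -8.8, 20.1]
grip_width: 0.0128
gripper_force: 62.4
```

```bash
python3 -c "
from st import *
where(4.5)"
```

```text
t 7.33 press in deck mm [ 39.5 -43.6   2.6] rot err [ 0.07 -0.12  0.13] F deck [ 2.6  6.7 21.7] grip 0.0128 62.4
```

Emit:
move_arm --dp '[[0, 0, -0.002], [0, 0, 0]]' --rotation '[[0, 0, 0], [0, 0, 0]]' --fingers '[0, 0]'

```text
clock: 7.5
tcp_pos: [0.5649, 0.1418, 0.2525]
ee_rot: [3.139, -0.604, 1.606]
ft_force: [-2.8, -3.0, 11.3]
grip_width: 0.0128
gripper_force: 60.6
```

```bash
python3 - <<'E'
from st import *
from ref import *
where(4.5)
im,d,K,T=grab("wrist"); np.savez("w5.npz",im=im,d=d,K=K,T=T); a=im
im,d,G,hsv=refine("w5.npz"); held(G,d,hsv,19)
im,d,K,T=grab("scene"); np.savez("s5.npz",im=im,d=d,K=K,T=T)
b=cv2.resize(im[220:370,330:490],None,fx=2.5,fy=2.5,interpolation=cv2.INTER_CUBIC)
a=a[20:395,120:520]; o=np.zeros((375,800,3),np.uint8); o[:,:400]=a; o[:,400:]=b; cv2.imwrite("pics/c5.png",o[...,::-1])
E
```

```text
t 7.5 press in deck mm [ 39.1 -43.6   2.8] rot err [ 0.08 -0.09  0.1 ] F deck [ 3.1  2.9 11.2] grip 0.0128 60.6
rail y -112 -60 x range [ 93.3 121.4] z range [ 81.4 110.8]
rail y -60 0 x range [ 93.1 108.1] z range [103.4 110.8]
rail y 0 60 x range [ 92.9 108.2] z range [102.5 110.7]
rail y ends [-116.2   28.5]
floor n 11255 z=ax+by+c [-1.0000e-04 -1.1000e-03  1.1967e+00]
rib -85 1200 y range [-88. -82.] slope 0.0 z 11.1
rib 0 1194 y range [-3.3  2.8] slope 0.001 z 11.1
rib 85 1610 y range [81.1 87.9] slope 0.002 z 10.7
lip 1386 x range [-7.2  7.4] slope -0.037 z 12.6
blk n 5144 x [26.9 72.5] y [-70.4 -16.2] plane [ 1.2000e-02 -2.0000e-03  1.9171e+01]
```

View pics/c5.png

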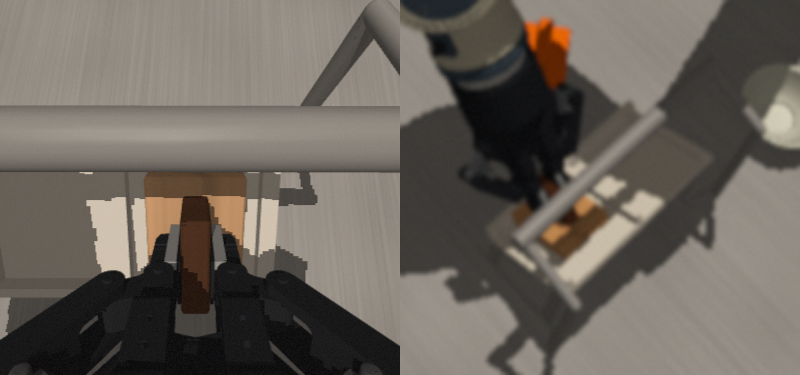

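```bash
python3 - <<'E'
from st import *
s=ctrl.state(); p,R=pose(); D=deck()
T=np.array(ctrl.get_calibration("wrist")["world_from_camera"]); print("cam in deck",(D.T@(T[:3,3]-O)*1e3).round(1),"look",(D.T@-T[:3,2]).round(2))
print("tcp in deck",(D.T@(p-O)*1e3).round(1))
F=R.inv().apply(s['ft_force']); M=R.inv().apply(s['wrist_torque']); print("tool F",F.round(2),"M",M.round(3))
d=np.load("w5.npz")["d"]; print("depth near",np.percentile(d[d>0],[0,1,5]).round(3),"rail depth",np.median(d[150:180,200:260]).round(3))
E
```

```text
cam in deck [107.8 -42.9 173.4] look [-0.24 -0.   -0.97]
tcp in deck [ 23.5 -43.3 197.1]
tool F [  3.39  -3.3  -11.78] M [ 0.561 -0.025  0.111]
depth near [0.061 0.063 0.064] rail depth 0.064
```

```bash
python3 - <<'E'
from ref import *
print("scene"); im,d,G,hsv=refine("s5.npz")
for fn in("s5.npz",):
    f=np.load(fn); P=cloud(f["d"],f["K"],f["T"]); G=(P-O)@deck()*1e3; hsv=cv2.cvtColor(f["im"],cv2.COLOR_RGB2HSV)
    w=(hsv[...,0]>6)&(hsv[...,0]<22)&(hsv[...,1]>90)&(abs(G[...,1]+43)<45)&(G[...,2]>-5)&(G[...,2]<40)&(G[...,0]>-25)&(G[...,0]<95)
    s=G[w]; print("wood",len(s),"x",np.percentile(s[:,0],[0,2,98,100]).round(1),"y",np.percentile(s[:,1],[2,98]).round(1))
    t=s[(s[:,2]>10)&(s[:,2]<24)]
    for lo in range(-10,80,10):
        q=t[(t[:,0]>=lo)&(t[:,0]<lo+10)]
        if len(q): print(lo,len(q),"z med",np.median(q[:,2]).round(1),"y",q[:,1].min().round(1),q[:,1].max().round(1))
f=np.load("w5.npz"); P=cloud(f["d"],f["K"],f["T"]); G=(P-O)@deck()*1e3
x,y,z=G[...,0],G[...,1],G[...,2]
m=(f["d"]>0)&(x<12)&(x>-15)&(abs(y)<95)&(z>-3)&(z<30)
for lo in range(-90,90,20):
    k=m&(y>=lo)&(y<lo+20)
    if k.sum()>5: 
        h=[(xx,np.median(z[k&(x>=xx)&(x<xx+2)]).round(1)) for xx in range(-14,12,2) if (k&(x>=xx)&(x<xx+2)).sum()>3]; print("y",lo,h)
E
```

```text
scene
rail y -112 -60 x range [ 95.9 120.7] z range [ 82.6 110.9]
rail y -60 0 x range [ 96.1 110. ] z range [ 96.6 110.2]
rail y 0 60 x range [ 95.5 109.6] z range [ 96.4 110.1]
rail y 60 112 x range [ 95.4 121.8] z range [ 83.6 110.6]
rail y ends [-119.2  116.2]
floor n 699 z=ax+by+c [ 0.004  -0.0014 -0.3311]
rib -85 25 y range [-89.5 -83.3] slope 0.022 z 10.4
rib 0 73 y range [-4.9  1.6] slope -0.006 z 9.6
rib 85 66 y range [79.4 86.9] slope -0.003 z 9.9
lip 149 x range [-8.1  7.1] slope -0.01 z 11.5
wood 382 x [ 0.1  6.7 73.7 74.3] y [-72.4 -18.3]
0 19 z med 15.2 y -72.1 -53.8
10 22 z med 16.6 y -72.4 -57.1
20 3 z med 18.2 y -73.2 -63.6
40 23 z med 17.6 y -72.7 -17.6
50 72 z med 18.3 y -72.4 -17.4
60 93 z med 19.5 y -73.6 -16.3
70 89 z med 16.0 y -72.9 -16.8
y -90 [(0, np.float64(1.3)), (2, np.float64(1.4)), (4, np.float64(1.3)), (6, np.float64(4.9)), (8, np.float64(7.0)), (10, np.float64(5.2))]
y -30 [(6, np.float64(1.2)), (8, np.float64(1.1)), (10, np.float64(1.4))]
y -10 [(0, np.float64(1.2)), (2, np.float64(1.2)), (4, np.float64(1.5)), (6, np.float64(1.7)), (8, np.float64(2.0
[... 213 characters left out ...]
 30 [(-8, np.float64(13.0)), (-6, np.float64(13.0)), (-4, np.float64(12.6)), (-2, np.float64(6.4)), (0, np.float64(1.2)), (2, np.float64(1.3)), (4, np.float64(1.4)), (6, np.float64(1.0)), (8, np.float64(1.1)), (10, np.float64(1.2))]
y 50 [(-8, np.float64(13.0)), (-6, np.float64(13.2)), (-4, np.float64(12.8)), (-2, np.float64(6.9)), (0, np.float64(1.2)), (2, np.float64(1.2)), (4, np.float64(1.2)), (6, np.float64(1.1)), (8, np.float64(1.3)), (10, np.float64(1.0))]
y 70 [(-8, np.float64(12.9)), (-6, np.float64(13.1)), (-4, np.float64(12.8)), (-2, np.float64(8.2)), (0, np.float64(3.3)), (2, np.float64(2.5)), (4, np.float64(2.8)), (6, np.float64(2.2)), (8, np.float64(4.0)), (10, np.float64(2.3))]
```

```bash
cat >> ref.py <<'E'
def face(fn,yc,zt):
    f=np.load(fn); P=cloud(f["d"],f["K"],f["T"]); G=(P-O)@deck()*1e3; x,y,z=G[...,0],G[...,1],G[...,2]; hsv=cv2.cvtColor(f["im"],cv2.COLOR_RGB2HSV)
    for xx in range(20,84,4):
        k=(f["d"]>0)&(x>=xx)&(x<xx+4)&(abs(y-yc)<27)&(abs(y-yc)>11)&(abs(z-zt)<14)&(hsv[...,0]>6)&(hsv[...,0]<22)&(hsv[...,1]>80)
        if k.sum()>5: print((xx,int(k.sum()),np.percentile(z[k],[10,50,90]).round(1).tolist()),end=" ")
    print()
E
python3 -c "
from ref import *
face('w3.npz',-42,146);face('w4.npz',-43.5,52);face('w5.npz',-43.5,19);face('s5.npz',-43.5,17)"
```

```text
(28, 28, [146.1, 146.8, 147.6]) (32, 47, [146.2, 146.8, 147.4]) (36, 71, [146.1, 146.9, 147.4]) (40, 118, [146.1, 146.8, 147.4]) (44, 271, [146.1, 146.9, 147.6]) (48, 340, [146.2, 146.9, 147.6]) (52, 376, [146.1, 146.8, 147.5]) (56, 384, [146.0, 146.8, 147.6]) (60, 371, [146.1, 146.9, 147.6]) (64, 390, [146.0, 146.9, 147.5]) (68, 422, [146.1, 146.8, 147.6]) (72, 410, [146.0, 146.7, 147.6]) (76, 615, [136.2, 144.6, 146.9]) 
(20, 12, [50.2, 51.1, 51.3]) (24, 33, [50.8, 51.4, 52.3]) (28, 53, [51.2, 51.8, 52.3]) (32, 77, [51.3, 52.0, 52.7]) (36, 172, [51.5, 52.4, 53.1]) (40, 275, [52.0, 52.7, 53.5]) (44, 361, [52.3, 53.0, 53.8]) (48, 368, [52.6, 53.3, 54.1]) (52, 389, [52.9, 53.7, 54.4]) (56, 387, [53.3, 54.0, 54.7]) (60, 404, [53.4, 54.2, 55.0]) (64, 401, [53.8, 54.6, 55.4]) (68, 436, [54.1, 54.9, 55.5]) (72, 512, [42.8, 49.6, 54.5]) 
(20, 15, [17.5, 18.1, 18.9]) (24, 35, [17.8, 18.5, 19.4]) (28, 60, [18.1, 18.8, 19.4]) (32, 86, [18.4, 19.0, 19.7]) (36, 200, [18.5, 19.2, 19.9]) (40, 290, [18.8, 19.4, 20.2]) (44, 370, [19.1, 19.8, 20.5]) (48, 371, [19.3, 20.0, 20.8]) (52, 380, [19.5, 20.2, 21.0]) (56, 394, [19.7, 20.5, 21.2]) (60, 404, [20.1, 20.8, 21.5]) (64, 415, [20.2, 21.1, 21.8]) (68, 470, [19.8, 21.0, 21.8]) (72, 237, [12.2, 15.6, 19.0]) 
(48, 19, [16.9, 17.7, 20.3]) (52, 21, [16.1, 18.7, 21.0]) (56, 20, [17.1, 19.0, 21.0]) (60, 15, [17.6, 19.4, 21.4]) (64, 23, [18.8, 19.6, 21.1]) (68, 41, [8.3, 18.2, 20.7]) (72, 37, [8.5, 13.0, 19.4])
```

The 4.5° pitch wasn't real: the press's end face, visible to the wrist camera, skewed the fit. The press was level in the grip, so I'll lift a little and undo the tilt.

```bash
python3 -c "
from st import *
where(4.5); t,R=tgt(39,-43,12,4.5); P,R=plan(t,R,2); t,R1=tgt(38.5,-43,12,.7); plan(t,R1,4,P,R)"
```

```text
t 7.6 press in deck mm [ 39.1 -43.6   2.7] rot err [ 0.07 -0.09  0.1 ] F deck [ 2.4  3.3 12. ] grip 0.0132 60.7
n 2 rot [0.001, -0.002, 0.002] deg/row 0.1 mm/row 4.7
dp [[0.001, -0.0, -0.009], [0.001, -0.001, -0.01]]
end err [-0.0002 -0.0001  0.0002]
n 4 rot [0.0, -0.033, -0.0] deg/row 0.9 mm/row 3.1
dp [[0.006, 0.0, 0.0], [0.006, 0.0, 0.001], [0.007, 0.0, -0.0], [0.006, 0.0, -0.0]]
end err [-0.0002  0.0002 -0.0001]
```

Emit:
move_arm --dp '[[0.001, 0, -0.009], [0.001, -0.001, -0.01], [0.006, 0, 0], [0.006, 0, 0.001], [0.007, 0, 0], [0.006, 0, 0], [0, 0, 0], [0, 0, 0]]' --rotation '[[0, -0.002, 0.002], [0, -0.002, 0.002], [0, -0.033, 0], [0, -0.033, 0], [0, -0.033, 0], [0, -0.033, 0], [0, 0, 0], [0, 0, 0]]' --fingers '[0, 0, 0, 0, 0, 0, 0, 0]'

```text
clock: 8.27
tcp_pos: [0.5639, 0.1487, 0.2658]
ee_rot: [-3.141, -0.534, 1.604]
ft_force: [-0.1, 0.1, -1.2]
grip_width: 0.0131
gripper_force: 59.0
```

```bash
python3 - <<'E'
from st import *
from ref import *
where(.7)
im,d,K,T=grab("wrist"); np.savez("w6.npz",im=im,d=d,K=K,T=T)
face("w6.npz",-43,28)
t,R=tgt(38,-43,3,.7); plan(t,R,3)
E
```

```text
t 8.27 press in deck mm [ 38.2 -42.5  10.3] rot err [-0.01  0.09 -0.  ] F deck [-0.5  0.1 -1.1] grip 0.0131 59.0
(20, 12, [26.1, 26.4, 27.0]) (24, 35, [26.1, 26.7, 27.2]) (28, 57, [25.8, 26.7, 27.2]) (32, 81, [26.0, 26.8, 27.6]) (36, 190, [25.9, 26.7, 27.4]) (40, 272, [25.9, 26.8, 27.5]) (44, 363, [26.0, 26.7, 27.6]) (48, 376, [26.0, 26.7, 27.5]) (52, 391, [26.0, 26.7, 27.4]) (56, 382, [26.0, 26.7, 27.5]) (60, 406, [25.9, 26.7, 27.4]) (64, 43, [26.5, 26.9, 27.9]) 
n 3 rot [-0.0, 0.001, -0.0] deg/row 0.0 mm/row 2.4
dp [[-0.0, 0.0, 0.005], [-0.001, 0.001, 0.005], [0.0, 0.0, 0.004]]
end err [-0.     -0.0002  0.0001]
```

Emit:
move_arm --dp '[[0, 0.001, 0.004], [0, 0, 0.004], [0, 0, 0.004], [0, 0, 0.003], [0, 0, 0.002], [0, 0, 0.001], [0, 0, 0], [0, 0, 0]]' --rotation '[[0, 0, 0], [0, 0, 0], [0, 0, 0], [0, 0, 0], [0, 0, 0], [0, 0, 0], [0, 0, 0], [0, 0, 0]]' --fingers '[0, 0, 0, 0, 0, 0, 0, 0]'

```text
clock: 8.98
tcp_pos: [0.5643, 0.1527, 0.258]
ee_rot: [-3.141, -0.534, 1.603]
ft_force: [-1.3, 0.0, -1.5]
grip_width: 0.0129
gripper_force: 59.0
```

```bash
python3 -c "
from st import *
where(.7)"
```

```text
t 8.98 press in deck mm [ 37.9 -43.1   1.4] rot err [ 0.01  0.09 -0.06] F deck [-0.7  1.3 -1.4] grip 0.0129 59.0
```

Emit:
move_arm --dp '[[0, 0, 0.001], [0, 0, 0.001], [0, 0, 0], [0, 0, 0]]' --rotation '[[0, 0, 0], [0, 0, 0], [0, 0, 0], [0, 0, 0]]' --fingers '[0, 0, 0, 0]'

```text
clock: 9.32
tcp_pos: [0.5643, 0.1531, 0.2574]
ee_rot: [-3.142, -0.534, 1.603]
ft_force: [-1.4, -3.1, 2.5]
grip_width: 0.0128
gripper_force: 59.5
```

```bash
python3 -c "
from st import *
where(.7)"
```

```text
t 9.32 press in deck mm [ 37.8 -43.2   0.7] rot err [ 0.03  0.09 -0.05] F deck [-1.3  1.5  3.7] grip 0.0128 59.5
```

Light contact, about 4 N. Now I'll slide it down to the lip.

Emit:
move_arm --dp '[[-0.001, 0, 0], [-0.001, 0, 0], [-0.001, 0, 0], [-0.001, 0, 0], [-0.001, 0, 0], [0, 0, 0], [0, 0, 0]]' --rotation '[[0, 0, 0], [0, 0, 0], [0, 0, 0], [0, 0, 0], [0, 0, 0], [0, 0, 0], [0, 0, 0]]' --fingers '[0, 0, 0, 0, 0, 0, 0]'

```text
clock: 9.9
tcp_pos: [0.5646, 0.1511, 0.2562]
ee_rot: [3.141, -0.535, 1.603]
ft_force: [0.9, -0.2, 5.7]
grip_width: 0.0132
gripper_force: 59.7
```

```bash
python3 -c "
from st import *
where(.7)"
```

```text
t 9.9 press in deck mm [ 35.6 -43.6   0.7] rot err [ 0.06  0.07 -0.05] F deck [ 2.6 -0.9  5. ] grip 0.0132 59.7
```

Emit:
move_arm --dp '[[-0.001, 0, 0], [-0.001, 0, 0], [0, 0, 0], [0, 0, 0]]' --rotation '[[0, 0, 0], [0, 0, 0], [0, 0, 0], [0, 0, 0]]' --fingers '[0, 0, 0, 0]'

```text
clock: 10.23
tcp_pos: [0.5646, 0.1503, 0.2557]
ee_rot: [3.141, -0.535, 1.603]
ft_force: [-0.2, 0.6, 4.5]
grip_width: 0.0133
gripper_force: 59.9
```

```bash
python3 -c "
from st import *
where(.7)"
```

```text
t 10.23 press in deck mm [ 34.6 -43.5   0.7] rot err [ 0.06  0.07 -0.05] F deck [2.8 0.2 3.6] grip 0.0133 59.9
```

Emit:
move_arm --dp '[[-0.001, 0, 0], [-0.001, 0, 0], [-0.001, 0, 0], [0, 0, 0], [0, 0, 0]]' --rotation '[[0, 0, 0], [0, 0, 0], [0, 0, 0], [0, 0, 0], [0, 0, 0]]' --fingers '[0, 0, 0, 0, 0]'

```text
clock: 10.65
tcp_pos: [0.5647, 0.1497, 0.2554]
ee_rot: [3.141, -0.536, 1.603]
ft_force: [-0.1, 5.1, 8.2]
grip_width: 0.013
gripper_force: 59.7
```

```bash
python3 - <<'E'
from st import *
from ref import *
where(.7)
im,d,K,T=grab("wrist"); np.savez("w7.npz",im=im,d=d,K=K,T=T)
face("w7.npz",-43,17); 
P=cloud(d,K,T); G=(P-O)@deck()*1e3; x,y,z=G[...,0],G[...,1],G[...,2]; hsv=cv2.cvtColor(im,cv2.COLOR_RGB2HSV)
k=(abs(y+43)<26)&(x>55)&(x<85)&(z>4)&(z<14)&(hsv[...,1]>80); print("end face x",k.sum(),np.percentile(x[k],[5,50,95]).round(1))
E
```

```text
t 10.65 press in deck mm [ 34.3 -43.5   0.7] rot err [ 0.03 -0.03 -0.04] F deck [ 8.5 -0.1  4.6] grip 0.013 59.7
(20, 31, [16.3, 17.2, 17.8]) (24, 59, [16.4, 17.3, 18.0]) (28, 85, [16.2, 17.0, 17.9]) (32, 181, [16.4, 17.2, 17.9]) (36, 281, [16.5, 17.2, 17.9]) (40, 362, [16.5, 17.3, 18.0]) (44, 372, [16.5, 17.3, 17.9]) (48, 396, [16.4, 17.1, 17.9]) (52, 381, [16.4, 17.2, 18.1]) (56, 404, [16.5, 17.2, 17.9]) (60, 261, [16.6, 17.2, 18.1]) Traceback (most recent call last):
  File "<stdin>", line 7, in <module>
    return _quantile_unchecked(
        a, q, axis, out, overwrite_input, method, keepdims, weights)
    return _ureduce(a,
                    func=_quantile_ureduce_func,
    ...<5 lines>...
                    overwrite_input=overwrite_input,
                    method=method)
    r = func(a, **kwargs)
    result = _quantile(arr,
                       quantiles=q,
    ...<2 lines>...
                       out=out,
                       weights=wgt)
    slices_having_nans = np.isnan(arr[-1, ...])
                                  ~~~^^^^^^^^^
IndexError: index -1 is out of bounds for axis 0 with size 0
```

The press is flat (top 16 mm above the deck) and against the lip (8.5 N). Releasing and backing straight out.

Emit:
move_arm --dp '[[0, 0, 0], [0, 0, 0], [0, 0, 0], [0, 0, 0], [0, 0, -0.01], [0, 0, -0.03], [0, 0, -0.05], [0, 0, -0.06], [0, 0, -0.06], [0, 0, -0.06], [0, 0, -0.04], [0, 0, 0]]' --rotation '[[0, 0, 0], [0, 0, 0], [0, 0, 0], [0, 0, 0], [0, 0, 0], [0, 0, 0], [0, 0, 0], [0, 0, 0], [0, 0, 0], [0, 0, 0], [0, 0, 0], [0, 0, 0]]' --fingers '[0.4, 0.4, 0.4, 0.4, 0.4, 0.4, 0.4, 0.4, 0.4, 0.4, 0.4, 0.4]'

```text
clock: 11.7
tcp_pos: [0.5682, 0.0678, 0.3932]
ee_rot: [3.133, -0.533, 1.605]
ft_force: [1.3, -0.6, 0.7]
grip_width: 0.0343
gripper_force: 0.0
```

```bash
python3 - <<'E'
from st import *
from ref import *
where(.7)
im,d,K,T=grab("wrist"); np.savez("w8.npz",im=im,d=d,K=K,T=T); cv2.imwrite("pics/w8.png",im[...,::-1])
face("w8.npz",-43,17)
p,R=pose(); print(p,ctrl.state()["joints"].round(2))
P,R=plan([.50,.0,.38],down(125),12); plan([.4594,-.0221,.33],down(161),6,P,R)
E
```

```text
t 11.7 press in deck mm [ 31.7 -45.7 161. ] rot err [0.47 0.14 0.05] F deck [-0.2 -1.3  0.9] grip 0.0343 0.0
(20, 106, [16.2, 17.4, 18.1]) (24, 93, [16.0, 17.0, 17.9]) (28, 112, [16.4, 17.2, 18.1]) (32, 104, [16.1, 17.0, 17.9]) (36, 105, [16.4, 17.3, 18.2]) (40, 120, [16.4, 17.1, 18.1]) (44, 93, [16.2, 17.1, 18.0]) (48, 115, [16.3, 17.2, 18.0]) (52, 120, [16.3, 17.2, 18.2]) (56, 113, [16.2, 17.0, 18.1]) (60, 97, [16.2, 17.1, 18.0]) (64, 120, [16.1, 16.9, 18.1]) (68, 59, [9.5, 14.4, 16.4]) 
[0.56751669 0.06860369 0.39100251] [-0.01  0.38  1.78  0.61  1.09 -0.37]
n 12 rot [0.027, -0.086, -0.094] deg/row 3.7 mm/row 8.1
dp [[-0.01, -0.012, -0.004], [-0.011, -0.012, -0.004], [-0.009, -0.012, -0.003], [-0.009, -0.013, -0.002], [-0.009, -0.014, -0.002], [-0.008, -0.014, -0.001], [-0.007, -0.014, -0.001], [-0.007, -0.015, 0.0], [-0.006, -0.015, 0.0], [-0.005, -0.015, 0.001], [-0.005, -0.016, 0.001], [-0.003, -0.015, 0.002]]
end err [ 0.      0.0002 -0.0001]
n 6 rot [-0.001, -0.001, -0.21] deg/row 6.0 mm/row 11.4
dp [[0.002, -0.015, 0.017], [0.003, -0.015, 0.016], [0.005, -0.015, 0.017], [0.006, -0.014, 0.017], [0.008, -0.014, 0.016], [0.009, -0.012, 0.017]]
end err [ 0.      0.     -0.0001]
```

View pics/w8.png

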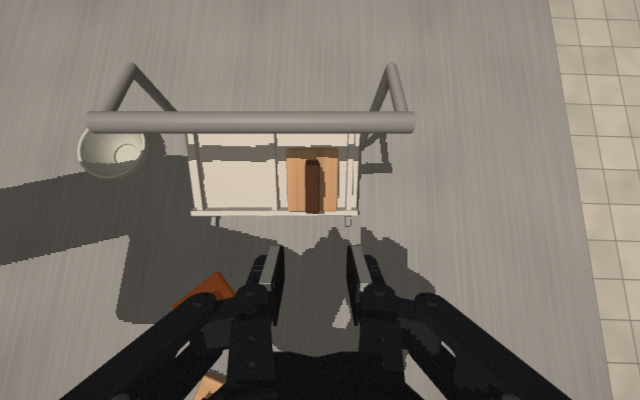

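The first press lies in the right bay at (312,180), flat, with its lower edge on the lip at row 212. Now the second press.

Emit:
move_arm --dp '[[-0.01, -0.012, -0.004], [-0.011, -0.012, -0.004], [-0.009, -0.012, -0.003], [-0.009, -0.013, -0.002], [-0.009, -0.014, -0.002], [-0.008, -0.014, -0.001], [-0.007, -0.014, -0.001], [-0.007, -0.015, 0], [-0.006, -0.015, 0], [-0.005, -0.015, 0.001], [-0.005, -0.016, 0.001], [-0.003, -0.015, 0.002]]' --rotation '[[0.027, -0.086, -0.094], [0.027, -0.086, -0.094], [0.027, -0.086, -0.094], [0.027, -0.086, -0.094], [0.027, -0.086, -0.094], [0.027, -0.086, -0.094], [0.027, -0.086, -0.094], [0.027, -0.086, -0.094], [0.027, -0.086, -0.094], [0.027, -0.086, -0.094], [0.027, -0.086, -0.094], [0.027, -0.086, -0.094]]' --fingers '[0.4, 0.5, 0.55, 0.55, 0.55, 0.55, 0.55, 0.55, 0.55, 0.55, 0.55, 0.55]'

```text
clock: 12.75
tcp_pos: [0.4988, 0.0014, 0.3763]
ee_rot: [-3.133, -0.004, 2.186]
ft_force: [0.1, -1.1, 0.4]
grip_width: 0.0469
gripper_force: 0.0
```

```bash
python3 -c "
from st import *
p,R=pose(); print(p)
plan([.4594,-.0221,.33],down(161),8)"
```

```text
[0.49879457 0.00143326 0.37634117]
n 8 rot [-0.002, -0.002, -0.156] deg/row 4.5 mm/row 8.2
dp [[0.001, -0.011, 0.012], [0.002, -0.012, 0.011], [0.002, -0.011, 0.012], [0.004, -0.011, 0.012], [0.004, -0.01, 0.011], [0.005, -0.01, 0.012], [0.006, -0.01, 0.012], [0.007, -0.01, 0.011]]
end err [-0.0002 -0.0002  0.0001]
```

Emit:
move_arm --dp '[[0.001, -0.011, 0.012], [0.002, -0.012, 0.011], [0.002, -0.011, 0.012], [0.004, -0.011, 0.012], [0.004, -0.01, 0.011], [0.005, -0.01, 0.012], [0.006, -0.01, 0.012], [0.007, -0.01, 0.011], [0, 0, 0], [0, 0, 0], [0, 0, 0]]' --rotation '[[-0.002, -0.002, -0.156], [-0.002, -0.002, -0.156], [-0.002, -0.002, -0.156], [-0.002, -0.002, -0.156], [-0.002, -0.002, -0.156], [-0.002, -0.002, -0.156], [-0.002, -0.002, -0.156], [-0.002, -0.002, -0.156], [0, 0, 0], [0, 0, 0], [0, 0, 0]]' --fingers '[0.55, 0.55, 0.55, 0.55, 0.55, 0.55, 0.55, 0.55, 0.55, 0.55, 0.55]'

```text
clock: 13.67
tcp_pos: [0.4602, -0.0218, 0.3308]
ee_rot: [3.139, 0.002, 2.805]
ft_force: [0.7, -0.9, 0.5]
grip_width: 0.0472
gripper_force: 0.0
```

```bash
python3 w.py .4594 -.0221 pics/w9.png; python3 -c "
from st import *
plan([.4594,-.0221,.196],down(161),6)"
```

```text
bar px [315. 194.] [308 167  16  55 813] n 813 rect [ 0.4589 -0.0207] [0.0134 0.0492] pca yaw 160.5 mean [ 0.4575 -0.0204  0.0499]
blk 2847 [ 0.4593 -0.0211] [0.056  0.0698] 70.0
pose [ 0.4603 -0.0218  0.331 ] [-160.74    0.19 -179.88] [-0.07  0.3   2.04  0.    0.8  -1.31]
n 6 rot [0.001, 0.001, -0.002] deg/row 0.1 mm/row 22.5
dp [[0.0, -0.0, 0.045], [0.001, -0.001, 0.045], [0.0, 0.0, 0.045], [0.0, -0.0, 0.045], [0.001, -0.0, 0.045], [-0.0, -0.001, 0.045]]
end err [-0.0001 -0.0001 -0.    ]
```

Emit:
move_arm --dp '[[0.001, 0, 0.045], [0.001, 0.001, 0.045], [0.001, 0, 0.045], [0, 0, 0.045], [0, 0, 0.045], [0, 0, 0.046], [0, 0, 0], [0, 0, 0], [0, 0, 0]]' --rotation '[[0, 0, 0.004], [0, 0, 0.004], [0, 0, 0.004], [0, 0, 0.004], [0, 0, 0.004], [0, 0, 0], [0, 0, 0], [0, 0, 0], [0, 0, 0]]' --fingers '[0.55, 0.55, 0.55, 0.55, 0.55, 0.55, 0.55, 0.55, 0.55]'

```text
clock: 14.47
tcp_pos: [0.4597, -0.0206, 0.1961]
ee_rot: [3.138, 0.003, 2.797]
ft_force: [-0.0, -0.5, -0.0]
grip_width: 0.047
gripper_force: 0.0
```

```bash
python3 -c "
from st import *
p,R=pose(); print(p)
plan([.4592,-.0209,.195],down(160.2),1)"
```

```text
[ 0.45969984 -0.02061136  0.19613187]
n 1 rot [0.006, 0.006, 0.001] deg/row 0.3 mm/row 1.3
dp [[0.001, -0.001, 0.002]]
end err [-0.0001 -0.      0.0001]
```

Emit:
move_arm --dp '[[0.001, -0.001, 0.002], [0, 0, 0], [0, 0, 0], [0, 0, 0], [0, 0, 0], [0, 0, 0], [0, 0, 0]]' --rotation '[[0.006, 0.006, 0], [0, 0, 0], [0, 0, 0], [0, 0, 0], [0, 0, 0], [0, 0, 0], [0, 0, 0]]' --fingers '[0.55, 0.55, 0, 0, 0, 0, 0]'

```text
clock: 15.05
tcp_pos: [0.4588, -0.021, 0.195]
ee_rot: [3.141, 0.0, 2.797]
ft_force: [-2.1, -0.2, 7.8]
grip_width: 0.0132
gripper_force: 59.3
```

Emit:
move_arm --dp '[[0, 0, 0], [0, 0, -0.02], [0, 0, -0.06], [0, 0, -0.08], [0, 0, -0.06], [0, 0, 0]]' --rotation '[[0, 0, 0], [0, 0, 0], [0, 0, 0], [0, 0, 0], [0, 0, 0], [0, 0, 0]]' --fingers '[0, 0, 0, 0, 0, 0]'

```text
clock: 15.55
tcp_pos: [0.4603, -0.0211, 0.3099]
ee_rot: [3.139, 0.008, 2.797]
ft_force: [0.8, -0.2, -0.5]
grip_width: 0.013
gripper_force: 58.5
```

```bash
python3 -c "
from st import *
s=ctrl.state(); print(s['tcp_pos'],s['grip_width'],s['gripper_force'],s['ft_force'])
t,R=tgt(42,42,130,0); print(t)
plan(t,R,17)"
```

```text
[ 0.46028465 -0.0211495   0.30988796] 0.013001033149690588 58.466933369636536 [ 0.83810302 -0.21333327 -0.50919221]
[0.48120485 0.09104989 0.37245826]
n 17 rot [-0.036, 0.055, 0.137] deg/row 4.4 mm/row 7.7
dp [[0.002, 0.013, -0.007], [0.003, 0.013, -0.007], [0.005, 0.014, -0.007], [0.005, 0.012, -0.006], [0.006, 0.013, -0.006], [0.008, 0.012, -0.006], [0.008, 0.012, -0.005], [0.009, 0.011, -0.005], [0.011, 0.011, -0.004], [0.011, 0.01, -0.003], [0.011, 0.009, -0.004], [0.013, 0.009, -0.002], [0.013, 0.007, -0.003], [0.013, 0.007, -0.001], [0.015, 0.006, -0.002], [0.014, 0.005, -0.0], [0.015, 0.004, -0.001]]
end err [-0.     -0.      0.0002]
```

Emit:
move_arm --dp '[[0.002, 0.013, -0.007], [0.003, 0.013, -0.007], [0.005, 0.014, -0.007], [0.005, 0.012, -0.006], [0.006, 0.013, -0.006], [0.008, 0.012, -0.006], [0.008, 0.012, -0.005], [0.009, 0.011, -0.005], [0.011, 0.011, -0.004], [0.011, 0.01, -0.003], [0.011, 0.009, -0.004], [0.013, 0.009, -0.002]]' --rotation '[[-0.036, 0.055, 0.137], [-0.036, 0.055, 0.137], [-0.036, 0.055, 0.137], [-0.036, 0.055, 0.137], [-0.036, 0.055, 0.137], [-0.036, 0.055, 0.137], [-0.036, 0.055, 0.137], [-0.036, 0.055, 0.137], [-0.036, 0.055, 0.137], [-0.036, 0.055, 0.137], [-0.036, 0.055, 0.137], [-0.036, 0.055, 0.137]]' --fingers '[0, 0, 0, 0, 0, 0, 0, 0, 0, 0, 0, 0]'

```text
clock: 16.55
tcp_pos: [0.4735, 0.0586, 0.3485]
ee_rot: [3.078, -0.38, 1.973]
ft_force: [0.2, -0.2, -0.3]
grip_width: 0.013
gripper_force: 58.4
```

```bash
python3 -c "
from st import *
where(0)
t,R=tgt(40,42,130,0); plan(t,R,6)"
```

```text
t 16.55 press in deck mm [-26.   65.3 128. ] rot err [-5.64  7.5  19.29] F deck [-0.4 -0.2 -0.1] grip 0.013 58.4
n 6 rot [-0.033, 0.044, 0.112] deg/row 3.6 mm/row 6.5
dp [[0.011, 0.007, -0.004], [0.011, 0.006, -0.003], [0.011, 0.005, -0.003], [0.012, 0.005, -0.002], [0.012, 0.004, -0.002], [0.012, 0.004, -0.002]]
end err [ 0.     -0.0002 -0.0002]
```

Emit:
move_arm --dp '[[0.011, 0.007, -0.004], [0.011, 0.006, -0.003], [0.011, 0.005, -0.003], [0.012, 0.005, -0.002], [0.012, 0.004, -0.002], [0.012, 0.004, -0.002], [0, 0, 0], [0, 0, 0], [0, 0, 0]]' --rotation '[[-0.033, 0.044, 0.112], [-0.033, 0.044, 0.112], [-0.033, 0.044, 0.112], [-0.033, 0.044, 0.112], [-0.033, 0.044, 0.112], [-0.033, 0.044, 0.112], [0, 0, 0], [0, 0, 0], [0, 0, 0]]' --fingers '[0, 0, 0, 0, 0, 0, 0, 0, 0]'

```text
clock: 17.3
tcp_pos: [0.4811, 0.0888, 0.3708]
ee_rot: [3.139, -0.523, 1.611]
ft_force: [0.4, 0.1, -1.3]
grip_width: 0.0132
gripper_force: 58.4
```

```bash
python3 - <<'E'
from st import *
from ref import *
where(0)
im,d,K,T=grab("wrist"); np.savez("w10.npz",im=im,d=d,K=K,T=T)
refine("w10.npz"); face("w10.npz",42,147)
t,R=tgt(38,42,35,0); plan(t,R,8)
E
```

```text
t 17.3 press in deck mm [ 39.   42.3 129.7] rot err [-0.05  0.06  0.33] F deck [-0.6 -0.4 -1.2] grip 0.0132 58.4
rail y -112 -60 x range [ 93.1 122. ] z range [ 81.2 110.9]
rail y -60 0 x range [ 92.7 108.3] z range [102.1 111. ]
rail y 0 60 x range [ 93.  108.2] z range [103.2 110.8]
rail y 60 112 x range [ 92.7 122. ] z range [ 81.5 110.7]
rail y ends [-117.7  117.4]
floor n 3884 z=ax+by+c [-0.0016 -0.0029  1.4086]
rib -85 541 y range [-88.4 -82. ] slope -0.001 z 11.1
rib 0 276 y range [-3.2  2.7] slope 0.003 z 11.2
rib 85 276 y range [81.5 87.5] slope 0.003 z 11.1
lip 421 x range [-7.2  7.1] slope -0.032 z 13.1
(20, 7, [145.3, 145.5, 145.8]) (24, 32, [145.1, 145.9, 146.6]) (28, 52, [145.4, 145.9, 146.7]) (32, 77, [145.4, 146.1, 146.7]) (36, 149, [145.3, 145.9, 146.7]) (40, 269, [145.3, 146.1, 146.7]) (44, 355, [145.3, 146.0, 146.8]) (48, 370, [145.3, 146.0, 146.8]) (52, 386, [145.2, 146.0, 146.6]) (56, 393, [145.3, 146.0, 146.6]) (60, 390, [145.2, 146.0, 146.7]) (64, 403, [145.2, 146.0, 146.8]) (68, 439, [145.0, 145.9, 146.7]) (72, 458, [134.8, 141.2, 145.3]) 
n 8 rot [-0.0, 0.0, 0.001] deg/row 0.0 mm/row 11.8
dp [[-0.0, 0.0, 0.024], [-0.001, 0.0, 0.023], [0.0, 0.0, 0.024], [-0.0, 0.0, 0.024], [-0.0, 0.0, 0.023], [-0.001, 0.0, 0.024], [0.0, 0.0, 0.024], [-0.0, 0.0, 0.023]]
end err [-0.0001 -0.      0.0001]
```

Emit:
move_arm --dp '[[0, 0, 0.024], [0, 0, 0.028], [0, 0, 0.028], [0, 0, 0.028], [0, 0, 0.028], [-0.001, 0, 0.028], [0, 0, 0.026], [0, 0, 0.02], [0, 0, 0.014], [0, 0, 0.008], [0, 0, 0], [0, 0, 0]]' --rotation '[[0, 0, 0.002], [0, 0, 0.002], [0, 0, 0.002], [0, 0, 0.002], [0, 0, 0.002], [0, 0, 0.002], [0, 0, 0], [0, 0, 0], [0, 0, 0], [0, 0, 0], [0, 0, 0], [0, 0, 0]]' --fingers '[0, 0, 0, 0, 0, 0, 0, 0, 0, 0, 0, 0]'

```text
clock: 18.35
tcp_pos: [0.4797, 0.1465, 0.2703]
ee_rot: [-3.141, -0.523, 1.602]
ft_force: [0.4, -0.3, -0.4]
grip_width: 0.0129
gripper_force: 58.5
```

```bash
python3 - <<'E'
from st import *
from ref import *
where(0)
im,d,K,T=grab("wrist"); np.savez("w11.npz",im=im,d=d,K=K,T=T)
face("w11.npz",42,31); where(0)
t,R=tgt(38,42,1.4,0); plan(t,R,5)
E
```

```text
t 18.35 press in deck mm [38.9 41.7 13.8] rot err [ 0.    0.01 -0.1 ] F deck [-0.5 -0.4 -0.2] grip 0.0129 58.5
(20, 12, [29.1, 30.0, 30.3]) (24, 28, [29.2, 29.8, 30.5]) (28, 54, [29.2, 29.9, 30.5]) (32, 78, [29.5, 30.0, 30.8]) (36, 150, [29.3, 29.9, 30.7]) (40, 269, [29.4, 30.1, 30.7]) (44, 362, [29.3, 30.1, 30.9]) (48, 372, [29.5, 30.1, 30.9]) (52, 373, [29.4, 30.2, 30.8]) (56, 386, [29.4, 30.1, 30.8]) (60, 408, [29.4, 30.1, 30.9]) (64, 18, [30.0, 30.7, 31.2]) 
t 18.4 press in deck mm [39.  41.5 14.1] rot err [ 0.04  0.01 -0.09] F deck [-0.7  1.1  0.1] grip 0.0129 58.5
n 5 rot [0.0, 0.0, -0.001] deg/row 0.0 mm/row 2.5
dp [[-0.0, -0.0, 0.005], [-0.001, -0.0, 0.005], [-0.0, -0.0, 0.005], [-0.001, -0.001, 0.005], [0.0, 0.0, 0.005]]
end err [-0.0001 -0.0001  0.0001]
```

Emit:
move_arm --dp '[[0, 0, 0.006], [-0.001, 0, 0.006], [0, -0.001, 0.005], [-0.001, 0, 0.004], [0, 0, 0.002], [0, 0, 0.002], [0, 0, 0], [0, 0, 0], [0, 0, 0]]' --rotation '[[0, 0, 0], [0, 0, 0], [0, 0, 0], [0, 0, 0], [0, 0, 0], [0, 0, 0], [0, 0, 0], [0, 0, 0], [0, 0, 0]]' --fingers '[0, 0, 0, 0, 0, 0, 0, 0, 0]'

```text
clock: 19.15
tcp_pos: [0.4789, 0.1518, 0.2589]
ee_rot: [-3.141, -0.523, 1.602]
ft_force: [0.1, -0.2, -0.9]
grip_width: 0.0133
gripper_force: 58.5
```

```bash
python3 -c "
from st import *
where(0)"
```

```text
t 19.15 press in deck mm [37.9 42.3  1.3] rot err [ 0.    0.01 -0.11] F deck [-0.6 -0.1 -0.7] grip 0.0133 58.5
```

Emit:
move_arm --dp '[[0, 0, 0.001], [0, 0, 0.001], [0, 0, 0], [0, 0, 0]]' --rotation '[[0, 0, 0], [0, 0, 0], [0, 0, 0], [0, 0, 0]]' --fingers '[0, 0, 0, 0]'

```text
clock: 19.48
tcp_pos: [0.4789, 0.152, 0.2585]
ee_rot: [-3.141, -0.524, 1.602]
ft_force: [-1.8, -4.7, 5.8]
grip_width: 0.013
gripper_force: 59.8
```

```bash
python3 -c "
from st import *
where(0)"
```

```text
t 19.48 press in deck mm [37.9 42.2  0.8] rot err [ 0.03 -0.   -0.09] F deck [-1.1  2.   7.4] grip 0.013 59.8
```

Contact at 7 N. Sliding down to the lip (about 3 mm).

Emit:
move_arm --dp '[[-0.001, 0, 0], [-0.001, 0, 0], [-0.001, 0, 0], [-0.001, 0, 0], [-0.001, 0, 0], [-0.001, 0, 0], [-0.001, 0, 0], [0, 0, 0], [0, 0, 0]]' --rotation '[[0, 0, 0], [0, 0, 0], [0, 0, 0], [0, 0, 0], [0, 0, 0], [0, 0, 0], [0, 0, 0], [0, 0, 0], [0, 0, 0]]' --fingers '[0, 0, 0, 0, 0, 0, 0, 0, 0]'

```text
clock: 20.23
tcp_pos: [0.4795, 0.1494, 0.2571]
ee_rot: [3.141, -0.524, 1.602]
ft_force: [-0.0, -0.9, 6.2]
grip_width: 0.013
gripper_force: 59.3
```

```bash
python3 -c "
from st import *
where(0)"
```

```text
t 20.23 press in deck mm [35.  41.5  0.9] rot err [ 0.08 -0.05 -0.09] F deck [2.3 0.1 5.8] grip 0.013 59.3
```

Emit:
move_arm --dp '[[-0.001, 0, 0], [-0.001, 0, 0], [-0.001, 0, 0], [0, 0, 0], [0, 0, 0]]' --rotation '[[0, 0, 0], [0, 0, 0], [0, 0, 0], [0, 0, 0], [0, 0, 0]]' --fingers '[0, 0, 0, 0, 0]'

```text
clock: 20.65
tcp_pos: [0.4795, 0.1487, 0.2567]
ee_rot: [3.141, -0.526, 1.602]
ft_force: [-0.3, 3.3, 8.0]
grip_width: 0.013
gripper_force: 59.3
```

```bash
python3 - <<'E'
from st import *
from ref import *
where(0)
im,d,K,T=grab("wrist"); np.savez("w12.npz",im=im,d=d,K=K,T=T)
face("w12.npz",42,17)
E
```

```text
t 20.65 press in deck mm [34.5 41.5  0.9] rot err [ 0.06 -0.14 -0.08] F deck [6.8 0.2 5.3] grip 0.013 59.3
(20, 27, [16.5, 17.2, 18.2]) (24, 57, [16.6, 17.3, 17.9]) (28, 84, [16.6, 17.1, 17.8]) (32, 165, [16.6, 17.3, 17.9]) (36, 271, [16.6, 17.2, 17.9]) (40, 370, [16.5, 17.3, 18.2]) (44, 365, [16.6, 17.3, 18.1]) (48, 377, [16.6, 17.3, 18.0]) (52, 393, [16.6, 17.3, 18.1]) (56, 374, [16.6, 17.4, 18.1])
```

The second press is against the lip (6.8 N) and flat. Releasing and backing out.

Emit:
move_arm --dp '[[0, 0, 0], [0, 0, 0], [0, 0, 0], [0, 0, 0], [0, 0, -0.01], [0, 0, -0.03], [0, 0, -0.05], [0, 0, -0.06], [0, 0, -0.06], [0, 0, -0.06], [0, 0, -0.04], [0, 0, 0]]' --rotation '[[0, 0, 0], [0, 0, 0], [0, 0, 0], [0, 0, 0], [0, 0, 0], [0, 0, 0], [0, 0, 0], [0, 0, 0], [0, 0, 0], [0, 0, 0], [0, 0, 0], [0, 0, 0]]' --fingers '[0.4, 0.4, 0.4, 0.4, 0.4, 0.4, 0.4, 0.4, 0.4, 0.4, 0.4, 0.4]'

```text
clock: 21.7
tcp_pos: [0.4826, 0.069, 0.3935]
ee_rot: [3.135, -0.523, 1.604]
ft_force: [0.0, -0.0, 0.6]
grip_width: 0.0344
gripper_force: 0.0
```

```bash
python3 - <<'E'
from st import *
from ref import *
where(0)
im,d,K,T=grab("wrist"); np.savez("w13.npz",im=im,d=d,K=K,T=T); a=im
im2,d2,K2,T2=grab("top"); np.savez("top2.npz",im=im2,d=d2,K=K2,T=T2)
face("w13.npz",42,17); face("w13.npz",-43,17)
b=cv2.resize(im2[100:300,190:470],(400,286)); o=np.zeros((300,800,3),np.uint8); o[:250,:400]=cv2.resize(a,(400,250)); o[:286,400:]=b
cv2.imwrite("pics/end.png",o[...,::-1])
E
sed 's/("top","scene")/("top2",)/' m.py | python3 - | grep -v grey | cut -c1-140
```

```text
t 21.7 press in deck mm [ 33.3  40.  159.3] rot err [ 0.39  0.04 -0.02] F deck [ 0.2 -0.   0.5] grip 0.0344 0.0
(20, 95, [16.1, 17.0, 17.9]) (24, 114, [16.3, 17.3, 18.2]) (28, 107, [16.2, 17.0, 18.1]) (32, 103, [16.3, 17.2, 17.9]) (36, 115, [16.2, 17.1, 17.8]) (40, 95, [16.6, 17.3, 18.2]) (44, 120, [16.3, 17.2, 18.2]) (48, 113, [16.1, 17.2, 18.1]) (52, 97, [16.2, 17.1, 18.0]) (56, 116, [16.5, 17.2, 18.0]) (60, 120, [16.4, 17.2, 18.0]) (64, 120, [16.0, 17.1, 18.1]) (68, 58, [7.5, 11.0, 15.6]) 
(20, 81, [16.3, 17.1, 17.9]) (24, 77, [16.2, 17.3, 18.1]) (28, 85, [16.2, 17.3, 18.0]) (32, 76, [16.5, 17.4, 18.1]) (36, 93, [16.0, 17.2, 18.2]) (40, 77, [16.1, 17.3, 18.1]) (44, 89, [16.3, 17.3, 18.2]) (48, 96, [16.1, 17.1, 18.1]) (52, 94, [16.2, 17.2, 18.1]) (56, 118, [16.4, 17.3, 18.3]) (60, 122, [16.3, 17.2, 18.1]) (64, 125, [16.0, 17.0, 17.9]) (68, 58, [7.7, 11.8, 15.9]) 
top2
[390. 176.] 351 hsv [ 14. 139. 209.] med xy [ 0.635 -0.244  0.018] bar [ 0.6375 -0.2464] yaw 56.8 [0.016 0.058] blk [ 0.6375 -0.2461] [0.07 
[320. 186.] 319 hsv [ 14. 139. 210.] med xy [ 0.605 -0.021  0.018] bar [ 0.6024 -0.017 ] yaw 61.7 [0.018 0.057] blk [ 0.6099 -0.0212] [0.071
[426. 251.] 368 hsv [ 87. 177. 156.] med xy [ 0.397 -0.348  0.018] bar [ 0.3958 -0.3513] yaw 28.19999999999999 [0.015 0.06 ] blk [ 0.3971 -0
[401. 284.] 774 hsv [ 12.  159.  145.5] med xy [ 0.298 -0.257  0.009] blk [ 0.2987 -0.2952] [0.058 0.217] 5.4
```

View pics/end.png

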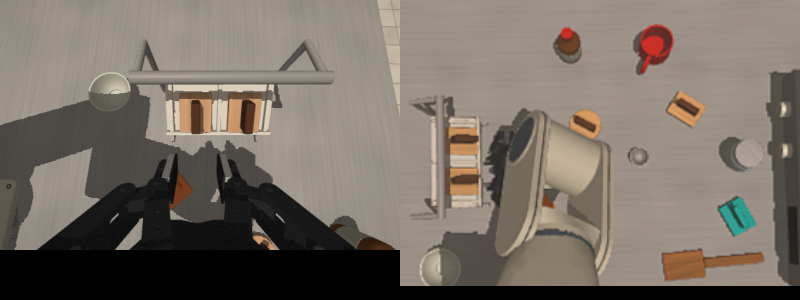

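The left half (wrist view) shows both presses flat in their bays at about (197,112) and (248,112), with their lower edges on the lip. In the right half (top view) the third press and the other visible items haven't moved; the arm hides the orange look-alike. Handing in.

```bash
python3 -c "
from workcell import ctrl
print(ctrl.sign_off())"
```

```text
the job is handed in; nothing more can be done
None
```

Job handed in at about 22 s: two rectangular presses lie flat in the two bays, bars up the slope and lower edges on the lip; the third press measured unmoved and nothing else was disturbed in view, but my first set-down was tilted by mistake and pressed on the deck with about 22 N before I lifted and redid it.

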